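Load the shaker pad and work its switches behind the splash guard

TASK

The shaker was left running: with the yellow-handled hooked rod from the stand, reach over the amber splash guard and push the red motor switch fully back to off (leaning away from the guard's front wall). Then stack all the blue-lidded slide trays squarely on the grey shaker pad in one straight pile, edges in line with the pad's, and with the rod again pull first the green timer switch and then the red motor switch fully over towards the front wall. Never touch the switches with the gripper; at the end lay the rod back in its stand, with any tray that got knocked put right and the white bottle and roll of tape left alone.

Things in the scene. Friction and masses are not known exactly. Their poses are not given: they have to be found in the camera images.
- tray_1: closed slide tray: white tub with blue lid, 56 (x) x 66 (y) x 12 mm tall, 80 g, solid and flat above and below; origin at the centre of its underside, z up. It may be absent (None)
- tray_2: closed slide tray: white tub with blue lid, 56 (x) x 66 (y) x 12 mm tall, 80 g, solid and flat above and below; origin at the centre of its underside, z up. It may be absent (None)
- tray_3: closed slide tray: white tub with blue lid, 56 (x) x 66 (y) x 12 mm tall, 80 g, solid and flat above and below; origin at the centre of its underside, z up. It may be absent (None)
- pad: low shaker pad, fixed: grey with black rubber top, 62 (x) x 72 (y) x 8 mm tall; origin at the centre of its underside. The trays' long (y) sides belong along its long (y) sides (either way round)
- pad_top (a point): centre of the pad's top face, 8 mm above the desk
- stand: fixed stand for the rod: dark base 100 (x) x 50 (y) x 6 mm and two aluminium posts 8 mm thick at x = -34 and +34 mm, each with a notch open at the top: notch floor 43 mm above the desk, 24 mm wide in y between 6 mm cheeks whose tops are 53 mm up. Origin at the centre of the base's underside
- stand_seat (a point): where the centre of the rod's handle lies when the rod rests in the stand: 53 mm above the desk, midway between the posts
- hook_rod: hooked rod, 140 g: yellow handle 90 (x) x 18 (y) x 20 mm tall, origin at its centre; from its front a steel shaft, 8 mm thick, runs along +x to x = 180 mm, then bends straight down, ending 45 mm below the origin. Centre of mass about 12 mm ahead of the origin. Parked, its x lies along the stand's x, the handle bridging the posts: grip it between them from above, across y
- hook_tip (a point): lower end of the rod's hook, at (180, 0, -45) mm in the rod's frame
- switch_box: fixed switch box with an open top, origin on the desk below the middle between the two switches; x points from its front wall to the back. Front guard: amber wall 4 mm thick at x = -56 to -52 mm, 56 mm tall; side walls at y = +-49 mm, equally tall; white housing at the back from x = 62 mm, 56 mm tall; floor 6 mm thick. Space inside: x -52 to 62, y -47 to 47 mm
- guard_top (a point): middle of the front guard wall's top edge, 56 mm above the desk
- timer_base: foot of the green timer switch: black block 22 x 18 mm, top 18 mm above the desk, standing on the box floor 20 mm to one side (y) of the middle; which side varies. Its origin is 6 mm above the desk under the lever's pivot; x as in the switch box
- motor_base: foot of the red motor switch, built likewise, on the other side
- timer (a joint): angle of the green toggle lever: 0 = off, leaning 0.5 rad from upright to the back (+x of the box, away from the front guard); 1.0 = fully on, leaning 0.5 rad to the front guard. Stays where it is left; takes about 1 N at the knob. The pivot is 16 mm above the desk, the lever 34 mm long to the centre of its 13 mm ball
- motor (a joint): angle of the red toggle lever, built and moving likewise; it starts on (near 1.0), the green one off
- timer_knob (a point): centre of the green ball at the end of the timer lever
- motor_knob (a point): centre of the red ball at the end of the motor lever
- white_pot: bystander: white bottle 44 x 44 x 74 mm, origin at the centre of its underside; to be left alone
- tape_roll: bystander: white roll of tape 58 x 58 x 19 mm, origin at the centre of its underside; to be left alone

How it is judged:
On the way, in this order (a step that is already met when the one before it is completed fails the run):
1. red motor switch pushed fully back to off (value of joint motor below 0.15 rad), for 0.2 s.
2. then all slide trays stacked squarely on the shaker pad (horizontal distance between each of tray_1, tray_2, tray_3 and pad_top below 0.008 m and angle between each of tray_1, tray_2, tray_3's own z axis and vertical below 0.06 rad and angle between the x axis of each of tray_1, tray_2, tray_3 and the x axis of pad, either way round below 0.15 rad and height (world z) of each of tray_1, tray_2, tray_3 above 0.005 m and linear speed of each of tray_1, tray_2, tray_3 below 0.02 m/s), for 0.3 s.
3. then the green timer switch pulled fully over (value of joint timer above 0.85 rad), for 0.2 s.
4. then the red motor switch pulled fully over (value of joint motor above 0.85 rad), for 0.2 s.
At the end, for the whole second after the job is handed in: Every tray lies flat in one pile on the pad, centre within 8 mm of the pad's centre from above, sides within 0.15 rad of the pad's; both levers past 0.85 of 1.0 rad; the rod rests in its stand, handle centre within 18 mm of the seat, within 0.12 rad in line and level; all at rest (all of step 2 and value of joint each of timer, motor above 0.85 rad and distance between hook_rod and stand_seat below 0.018 m and angle between the x axis of hook_rod and the x axis of stand, either way round below 0.12 rad and angle between hook_rod's own z axis and vertical below 0.12 rad and linear speed of hook_rod below 0.02 m/s); the robot touches nothing.
It fails at once if the gripper or arm touches a switch (contact force between any of the fingers, the arm and timer_base above 0.3 N or contact force between any of the fingers, the arm and motor_base above 0.3 N).
It fails at once if a bystander (white bottle, roll of tape) is moved by more than 30 mm (distance of any of white_pot, tape_roll from where it was at the start of the episode above 0.03 m).
Of tray_1, tray_2, tray_3 only 2 to 3 are there at a start; the rules pass over those that are not, and their reading is None.
At some moment in a run one of tray_1, tray_2, tray_3 may be knocked a few centimetres aside while the robot is not near it.
It also fails if it takes over 210 s, if anything falls off the work surface, if the arm or the gripper's body presses on something with over 40 N, if the wrist force passes 120 N, or if a joint passes its speed limit or range.

ROBOT

A 7-joint arm with a two-finger parallel gripper is mounted at the origin on the work surface; the furniture and walls round the work are solid. World frame = base frame: x ahead of the robot, y to its left, z up, the work surface at z = 0. Lengths are in m, angles in rad, forces in N, time in s.
With the tool pointing down it reaches from about 0.425 to 0.925 m from the base axis. Payload 6.8 kg.
Tool frame: the origin (TCP) lies midway between the tips of the shut fingers; the grasp point (between the pads) lies 19 mm behind it; z points along the fingers, y is the line along which they close (so a half turn about z gives the same grasp; the last joint's range is limited). The gripper opens to 85 mm and grips with 20 to 120 N. Pads are 22 mm wide; open, the fingers measure 114 mm over their backs; the gripper's body (76 mm by 85 mm) begins 54 mm behind the grasp point. The pads swing forward as they close: fully open they stand 13 mm farther back than shut.
Start: joints at [-1.328, 0.477, 0.022, 1.555, -0.011, 1.109, -0.083], TCP at [0.232, 0.634, 0.231] pointing down, gripper open.
Joint ranges: [-2.96, 2.96], [-0.34, 2.1], [-1.41, 1.46], [0.24, 2.44], [-1.37, 4.51], [0.17, 1.92], [-2.96, 2.96]. Speed limits (rad/s): [2.39, 2.39, 3.14, 3.14, 3.14, 3.14, 3.14].

INTERFACE

Orientations are given as a unit quaternion [w, x, y, z].
In Python, from station import * gives the robot as it stands. The module is installed in compiled form; this text tells all that it offers.
- The arm moves only by the shell command python3 -m jog 'ROWS' [OPENING] [FORCE]. ROWS is JSON, a list of rows, each an object of numbers: "x", "y", "z": the shift along the tool's x, y, z in m; "ax", "ay", "az": the turn, a rotation vector about the tool's x, y, z in rad. In form: [{"x": .., "y": .., "z": .., "ax": .., "ay": .., "az": ..}, ...]. A call has 1 to 12 rows; each row is the pose to reach, as a shift and turn from the pose commanded when the call began, along the tool's axes at that moment; what a row does not reach only later rows make up. A row lasts 1/10 s, in which the tool goes at most 50 mm and 8.59 degrees, less where a joint would pass 70% of its speed; a pose out of reach is approached as far as the arm can. A call with a gripper value outside its range is refused whole. OPENING is the opening, from 0 (shut) to 1 (fully open), set as the call begins (- or left out, the last holds). The fingers move at their own pace and stop on an object; FORCE is the grip in N (left out, the last holds). Time passes only in rows, so rows that repeat a pose let the fingers close. It gives the time, the measured TCP pose, the force, the opening and the grip force at its end, in the units of the state.
- get_obs(): the state, without advancing time (a new reading comes with each control period).
- read_camera(name): name is "scene" or "top"; returns the picture (480x640x3 uint8, red, green, blue); there is no depth.
- camera_params(name): a dict with "K" (3x3 intrinsics, pixels), "origin" and "attitude" of the camera in the world. Camera axes: x right, y up, looking along -z (the intrinsics and any distortion apply to the point x, -y, -z); pixel columns grow to the right and rows downward; lengths in m; the calibration is good to about 2 mm. A picture is of the moment at which its call begins. camera_params takes no time and is no camera call.
- hand_in(): hands the job in; it is judged then, once.
The state is a dict: "t": time; "q": joint angles; "joint_vel": joint speeds; "joint_torque": joint torques, N m; "eef_pos": TCP position; "tool_rot": TCP orientation; "contact_force": force on the tool from outside, world axes, zero at the start; "torque": the same for the moment, N m; "gripper_width": opening from 0.0 (shut) to 1.0 (fully open); "grasp_force": force on a finger pad.
Only numpy, scipy, OpenCV 4.12 (cv2) and the standard library are available. Lean on these libraries where they do the work, as an engineer would, in place of code of your own. Each camera call takes 0.05 s, during which the arm holds its last target. There are 200 camera calls.

## Working session

There is one attempt and no reset: what is moved stays moved. The work goes in short steps, Python scripts to look and compute and a shell command to move; the robot and the scene stay as the last step left them, time stands still between calls to the robot, and variables do not carry over. Pictures are saved under pics/ and viewed, at most 17 in all, crops included, and the job is handed in when it is done.

```bash
mkdir -p pics; ls; python3 - <<'E'
from station import *
import cv2
o=get_obs();print(o)
for n in("scene","top"):
    im=read_camera(n);cv2.imwrite(f"pics/{n}0.png",im[:,:,::-1]);print(n,camera_params(n))
E
```

```text
pics
{'t': 0.0, 'q': array([-1.32808763,  0.47778173,  0.02232494,  1.55640248, -0.01147905,
        1.10933078, -0.08316706]), 'joint_vel': array([ 0.00048886, -0.00027339,  0.0004429 , -0.00084832, -0.00102809,
       -0.00013157, -0.00017859]), 'joint_torque': array([-8.40138346e-04, -5.96447933e+01,  1.60758700e+00, -2.81190777e+01,
        1.24991246e-02,  9.52859817e-03, -1.95204825e-05]), 'eef_pos': array([0.2317804 , 0.63334515, 0.23035845]), 'tool_rot': array([-8.49099188e-05,  1.74517284e-01,  9.84653702e-01, -8.93108177e-04]), 'contact_force': array([-0.31132466, -0.5514326 ,  0.74929452]), 'torque': array([ 0.0297684 , -0.00069097,  0.04907249]), 'grasp_force': 0.0, 'gripper_width': 1.0009509708191653}
scene {'K': array([[439.56805187,   0.        , 321.79431204],
       [  0.        , 439.56805187, 240.26802201],
       [  0.        ,   0.        ,   1.        ]]), 'origin': array([ 0.64869769, -0.29850926,  0.74821564]), 'attitude': array([0.92394907, 0.3091188 , 0.07051935, 0.2139876 ])}
top {'K': array([[463.23781536,   0.        , 332.98012967],
       [  0.        , 463.23781536, 238.91345939],
       [  0.        ,   0.        ,   1.        ]]), 'origin': array([0.36181634, 0.19510966, 1.07564914]), 'attitude': array([-0.70238146, -0.01102727,  0.02862795,  0.71113932])}
```

View pics/scene0.png

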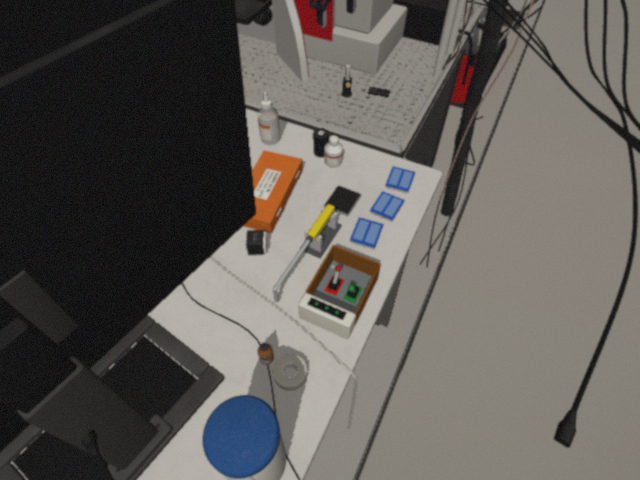

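View pics/top0.png

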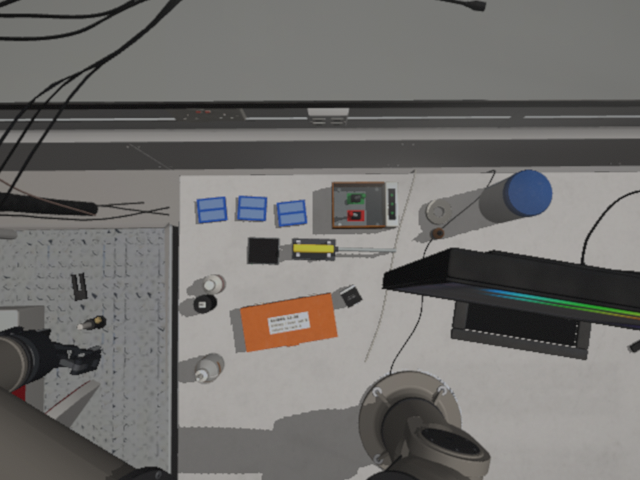

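```bash
cat > h.py <<'E'
import numpy as np, cv2
from scipy.spatial.transform import Rotation as R
from station import *
P={n:camera_params(n) for n in("scene","top")}
def rot(q): return R.from_quat([q[1],q[2],q[3],q[0]])
def ray(n,uv):
    p=P[n];k=np.linalg.inv(p["K"])@[uv[0],uv[1],1]
    return p["origin"],rot(p["attitude"]).apply([k[0],-k[1],-k[2]])
def cast(n,uv,z):
    o,d=ray(n,uv);return o+d*(z-o[2])/d[2]
def tri(a,b):   # top px, scene px -> point, miss
    o1,d1=ray("top",a);o2,d2=ray("scene",b)
    s=np.linalg.lstsq(np.c_[d1,-d2],o2-o1,rcond=None)[0]
    p,q=o1+d1*s[0],o2+d2*s[1];return (p+q)/2,np.linalg.norm(p-q)
def proj(n,X):
    p=P[n];c=rot(p["attitude"]).inv().apply(np.asarray(X)-p["origin"]);k=p["K"]@[c[0],-c[1],-c[2]];return k[:2]/k[2]
H={"blue":((100,90,60),(125,255,255)),"yellow":((22,120,90),(34,255,255)),"green":((50,120,30),(85,255,255)),
"red":((0,170,90),(6,255,255)),"black":((0,0,0),(180,255,45))}
def blobs(n,im,col,box,amin):
    h=cv2.cvtColor(im,cv2.COLOR_RGB2HSV);m=cv2.inRange(h,*map(np.array,H[col]))
    if col=="red": m|=cv2.inRange(h,np.array((174,170,90)),np.array((180,255,255)))
    z=np.zeros_like(m);x0,y0,x1,y1=box;z[y0:y1,x0:x1]=m[y0:y1,x0:x1]
    z=cv2.morphologyEx(z,cv2.MORPH_CLOSE,np.ones((5,5)))
    out=[]
    for c in cv2.findContours(z,cv2.RETR_EXTERNAL,cv2.CHAIN_APPROX_NONE)[0]:
        if cv2.contourArea(c)>=amin:
            M=cv2.moments(c);out.append((np.array([M["m10"],M["m01"]])/M["m00"],c))
    return sorted(out,key=lambda t:t[0][0])
def rect(n,c,z):  # min-area rect of contour cast on plane z
    w=np.array([cast(n,p[0],z)[:2] for p in c],np.float32)*1000
    return cv2.minAreaRect(w)
BOX={"top":(180,170,420,300),"scene":(250,120,450,340)}
E
python3 - <<'E'
from h import *
np.set_printoptions(precision=4,suppress=True)
im={n:read_camera(n) for n in P}
for col,z in(("blue",.012),("yellow",.063),("green",.045),("red",.045),("black",.008)):
    for n in P:
        for u,c in blobs(n,im[n],col,BOX[n],12):
            r=rect(n,c,z);print(col,n,u,cv2.contourArea(c),cast(n,u,z)[:2],np.round(r[0],1),np.round(r[1],1),round(r[2],1))
for n,(x0,y0,x1,y1) in {"top":(185,165,425,300),"scene":(260,150,450,340)}.items():
    s=800/(x1-x0);s=min(s,600/(y1-y0));cv2.imwrite(f"pics/{n}1.png",cv2.resize(im[n][y0:y1,x0:x1,::-1],None,fx=s,fy=s,interpolation=cv2.INTER_CUBIC));print(s)
E
```

```text
blue scene [366.3293 232.1483] 580.0 [0.4822 0.2612] [481.9 262. ] [54.2 66.4] 5.7
blue scene [386.9602 205.1909] 506.5 [0.4942 0.3521] [494.2 352.8] [66.3 54.4] 86.4
blue scene [400.0113 178.5107] 426.5 [0.4918 0.4437] [491.6 444.7] [53.9 66.8] 6.0
blue top [211.493  209.5187] 641.0 [0.4922 0.4461] [492.2 446. ] [55.1 65.9] 5.6
blue top [251.5908 208.094 ] 633.0 [0.4945 0.3545] [494.5 354.4] [65.2 55.1] 86.1
blue top [291.3163 212.8103] 626.5 [0.4827 0.2634] [482.8 263.5] [55.  65.2] 5.8
yellow scene [321.1682 221.0729] 327.0 [0.4011 0.2085] [401.2 209.5] [97.4 21.5] 89.2
yellow top [312.925  248.0055] 304.5 [0.3991 0.2136] [399.2 213.4] [87.4 17.5] 89.3
green scene [352.4776 293.0669] 174.5 [0.5214 0.0935] [520.9  94. ] [22.5 35.4] 0.1
red scene [333.2866 289.0748] 53.5 [0.4862 0.0856] [483.3  93.4] [21.1 33.8] 1.6
red scene [337.9583 267.7917] 12.0 [0.4742 0.1321] [474.5 131.8] [7.7 9.2] 24.9
red top [354.398 215.534] 49.0 [0.4714 0.1204] [471.4 117.9] [33.7 20.2] 89.4
black scene [251.4298 200.6737] 95.0 [0.2134 0.2334] [198.3 260.3] [  8.9 157.7] 31.7
black scene [255.662  244.9
[... 320 characters left out ...]
e [342.9945 199.    ] 396.0 [0.3971 0.3292] [395.9 328.3] [61.4 52.3] 88.4
black scene [353.0417 292.5602] 36.0 [0.5153 0.1156] [516.2 117.7] [24.  13.9] 64.7
black scene [426.375  142.3343] 899.0 [0.507  0.5986] [505.9 613.6] [181.4  78.3] 87.7
black scene [446.5461 201.2374] 135.5 [0.6101 0.4262] [602.7 443.5] [ 15.4 113.9] 16.2
black top [206.2305 297.3146] 53.5 [0.2918 0.4586] [292.5 460.2] [43.   9.1] 89.1
black top [263.1505 250.539 ] 628.0 [0.3967 0.3289] [396.9 329.2] [64.2 52.9] 89.3
black top [351.6378 294.8306] 92.5 [0.2925 0.127 ] [288.3 128.2] [27.7 33.9] 25.9
black top [402.9944 277.6113] 770.5 [0.3303 0.0077] [333.4  12.2] [83.3 76. ] 88.6
3.3333333333333335
3.1578947368421053
```

View pics/top1.png

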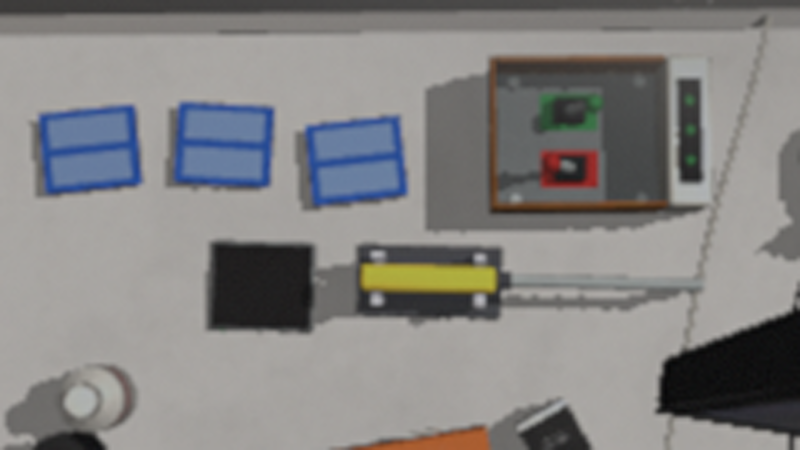

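View pics/scene1.png

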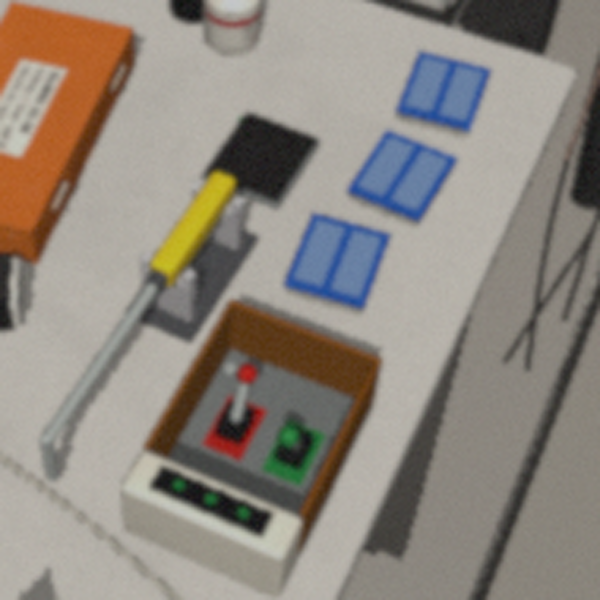

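```bash
python3 - <<'E'
from h import *
np.set_printoptions(precision=4,suppress=True)
t=lambda a,b:(185+a/3.3333,165+b/3.3333); s=lambda a,b:(260+a/3.1579,150+b/3.1579)
for n,a,b in[("t1",(211.49-185,0),0)][:0]+[("guard near",(490,210),(235,303)),("guard far",(490,57),(380,350)),("redknob",(553,165),(247,373)),("greenknob",(596,101),(290,434)),
 ("redplate",(569,169),(236,428)),("greenplate",(570,112),(294,453)),("bend",(701,285),(48,440)),("pad",(262,286),(262,158)),("handle",(429,277),(194,227))]:
    print(n,*tri(t(*a),s(*b)),"top-only z056",cast("top",t(*a),.056)[:2])
for a,b in[((211.49,209.52),(400.01,178.51)),((251.59,208.09),(386.96,205.19)),((291.32,212.81),(366.33,232.15))]: print("tray",*tri(a,b))
for n,p,z in[("back near",(668,210),.056),("back far",(668,57),.056),("pad c",(208,242),.008),("",(312,242),.008),("",(314,330),.008),("",(208,329),.008),
 ("stand base",(357,246),.006),("",(502,248),.006),("",(500,318),.006),("",(358,316),.006),("handle L",(361,277),.063),("handle R",(498,279),.063),("shaft end",(701,285),.057)]: print(n,cast("top",t(*p),z)[:2])
o=get_obs();T=rot(o["tool_rot"]);print(T.as_matrix(),o["eef_pos"])
d=np.array([.399,.2125,.20])-o["eef_pos"];print("to above handle, tool axes",T.inv().apply(d))
E
```

```text
guard near [0.4456 0.172  0.0493] 0.004386094290015269 top-only z056 [0.4431 0.1712]
guard far [0.5439 0.1701 0.0636] 5.447167477715694e-05 top-only z056 [0.5453 0.1699]
redknob [0.4746 0.129  0.0482] 0.0026590391022313594 top-only z056 [0.4726 0.1289]
greenknob [0.5163 0.0995 0.0521] 0.0013439274796583024 top-only z056 [0.5151 0.0996]
redplate [0.4757 0.1149 0.0062] 0.0014701083380522595 top-only z056 [0.4698 0.1183]
greenplate [0.5155 0.1137 0.0076] 0.0014224971353654309 top-only z056 [0.5079 0.1171]
bend [0.3927 0.0325 0.0551] 0.0024643761322499934 top-only z056 [0.3917 0.0319]
pad [0.3968 0.3286 0.0049] 0.0012630003582248775 top-only z056 [0.3946 0.3219]
handle [0.3995 0.2122 0.0555] 0.000668756300272944 top-only z056 [0.3992 0.212 ]
tray [0.4919 0.4463 0.0098] 0.0012408749668704924
tray [0.4943 0.3546 0.0096] 0.0012462270303866896
tray [0.4823 0.2632 0.0098] 0.0013752551069869654
back near [0.4418 0.0529]
back far [0.5443 0.0509]
pad c [0.4269 0.3649]
 [0.4261 0.2933]
 [0.3654 0.2924]
 [0.367 0.365]
stand base [0.4231 0.2625]
 [0.4205 0.162 ]
 [0.372  0.1641]
 [0.3746 0.2622]
handle L [0.3995 0.2564]
handle R [0.397  0.1667]
shaft end [0.3916 0.0321]
[[-0.9391  0.3436 -0.0003]
 [ 0.3436  0.9391 -0.001 ]
 [-0.0001 -0.001  -1.    ]] [0.2318 0.6336 0.2307]
to above handle, tool axes [-0.3017 -0.338   0.0311]
```

```bash
python3 - <<'E'
from h import *
print(tri((386,278),(240,0)),tri((386,285),(255,212)))
for z in(.2,.4,.6):print(cast("top",(385,280),z))
E
python3 -m jog '[{"x":-0.30,"y":-0.34,"z":0.02,"az":1.25},{"x":-0.30,"y":-0.34,"z":0.02,"az":1.25},{"x":-0.30,"y":-0.34,"z":0.02,"az":1.25},{"x":-0.30,"y":-0.34,"z":0.02,"az":1.25},{"x":-0.30,"y":-0.34,"z":0.02,"az":1.25},{"x":-0.30,"y":-0.34,"z":0.02,"az":1.25},{"x":-0.30,"y":-0.34,"z":0.02,"az":1.25},{"x":-0.30,"y":-0.34,"z":0.02,"az":1.25},{"x":-0.30,"y":-0.34,"z":0.02,"az":1.25},{"x":-0.30,"y":-0.34,"z":0.02,"az":1.25},{"x":-0.30,"y":-0.34,"z":0.02,"az":1.25},{"x":-0.30,"y":-0.34,"z":0.02,"az":1.25}]'
```

```text
(array([0.34495463, 0.11767167, 0.51824713]), np.float64(0.0005586865635271067)) (array([0.33067649, 0.07816561, 0.19117047]), np.float64(0.020135914746317412))
[0.33195204 0.07567506 0.2       ]
[0.33877311 0.10295416 0.4       ]
[0.34559417 0.13023326 0.6       ]validation failed for argument at $[0]...
```

```bash

python3 -m jog '[{"x":-0.15,"y":-0.17,"z":0.01,"ax":0,"ay":0,"az":0.7},{"x":-0.15,"y":-0.17,"z":0.01,"ax":0,"ay":0,"az":0.7},{"x":-0.15,"y":-0.17,"z":0.01,"ax":0,"ay":0,"az":0.7},{"x":-0.15,"y":-0.17,"z":0.01,"ax":0,"ay":0,"az":0.7},{"x":-0.15,"y":-0.17,"z":0.01,"ax":0,"ay":0,"az":0.7},{"x":-0.15,"y":-0.17,"z":0.01,"ax":0,"ay":0,"az":0.7}]'
```

```text
t: 0.8
eef_pos: [0.3166, 0.4181, 0.2212]
tool_rot: [0.001, 0.505, 0.863, -0.001]
contact_force: [0.3, 0.6, -0.0]
gripper_width: 1.0
grasp_force: 0.0
```

```bash
cat > to.py <<'E'
import sys
from h import *
np.set_printoptions(precision=4,suppress=True)
# args: x y z psi (angle of tool y in world)
def to(x,y,z,psi):
    o=get_obs();T=rot(o["tool_rot"])
    c,s=np.cos(psi),np.sin(psi)
    best=None
    for sg in(1,-1):
        Y=sg*np.array([c,s,0]);Z=np.array([0,0,-1.]);G=R.from_matrix(np.c_[np.cross(Y,Z),Y,Z])
        v=(T.inv()*G).as_rotvec()
        if best is None or np.linalg.norm(v)<np.linalg.norm(best):best=v
    print("t",o["t"],"shift",T.inv().apply(np.array([x,y,z])-o["eef_pos"]),"turn",best,"n",np.linalg.norm(best),"at",o["eef_pos"],"toolx",T.as_matrix()[:,0])
if __name__=="__main__": to(*map(float,sys.argv[1:5]))
E
python3 to.py .399 .212 .12 -.03
```

```text
t 0.8 shift [-0.2198 -0.0289  0.1016] turn [-0.0003  0.002   0.5411] n 0.5411165709811921 at [0.3166 0.4181 0.2212] toolx [-0.4891  0.8722 -0.0018]
```

```bash

python3 -m jog '[{"x":-0.22,"y":-0.029,"z":0.1,"ax":0,"ay":0.002,"az":0.541},{"x":-0.22,"y":-0.029,"z":0.1,"ax":0,"ay":0.002,"az":0.541},{"x":-0.22,"y":-0.029,"z":0.1,"ax":0,"ay":0.002,"az":0.541},{"x":-0.22,"y":-0.029,"z":0.1,"ax":0,"ay":0.002,"az":0.541},{"x":-0.22,"y":-0.029,"z":0.1,"ax":0,"ay":0.002,"az":0.541},{"x":-0.22,"y":-0.029,"z":0.1,"ax":0,"ay":0.002,"az":0.541},{"x":-0.22,"y":-0.029,"z":0.1,"ax":0,"ay":0.002,"az":0.541},{"x":-0.22,"y":-0.029,"z":0.1,"ax":0,"ay":0.002,"az":0.541}]'; python3 to.py .399 .212 .034 -.03
python3 - <<'E'
from h import *
a=read_camera("scene")[100:340,200:460,::-1];b=read_camera("top")[165:345,170:440,::-1]
a=cv2.resize(a,(390,360));b=cv2.resize(b,(405,360));cv2.imwrite("pics/p2.png",np.hstack([a,b]))
E
```

```text
t: 1.6
eef_pos: [0.3986, 0.2193, 0.1217]
tool_rot: [-0.001, 0.714, 0.701, 0.001]
contact_force: [-0.6, 0.5, -0.3]
gripper_width: 0.999
grasp_force: 0.0
t 1.6 shift [-0.0076  0.0005  0.0876] turn [ 0.0001 -0.0031  0.0117] n 0.012125422035372743 at [0.3986 0.2193 0.1217] toolx [0.0183 0.9998 0.0031]
```

View pics/p2.png

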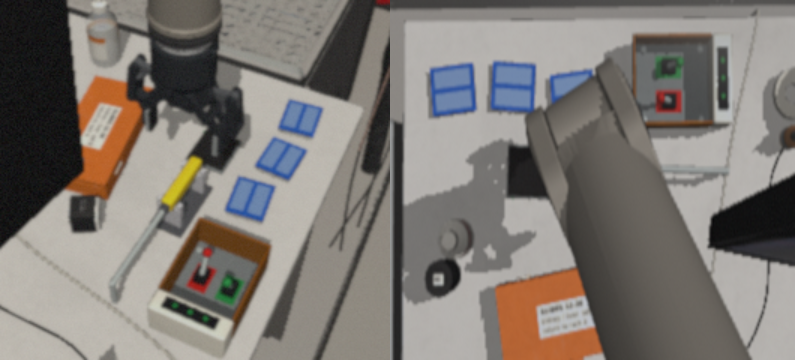

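```bash
python3 to.py .399 .212 .036 -.03; python3 -c "
from h import *
o=get_obs()['eef_pos'];p=proj('scene',o);print((p-[200,100])*1.5)"
```

```text
t 1.7 shift [-0.0076  0.0006  0.0857] turn [ 0.0002 -0.0031  0.0122] n 0.012642622624597536 at [0.3985 0.2193 0.1218] toolx [0.0178 0.9998 0.0031]
[183.70739215 145.94262735]
```

```bash

python3 -m jog '[{"x":-0.0076,"y":0.0006,"z":0.02,"ax":0,"ay":-0.003,"az":0.012},{"x":-0.0076,"y":0.0006,"z":0.05,"ax":0,"ay":-0.003,"az":0.012},{"x":-0.0076,"y":0.0006,"z":0.075,"ax":0,"ay":-0.003,"az":0.012},{"x":-0.0076,"y":0.0006,"z":0.086,"ax":0,"ay":-0.003,"az":0.012},{"x":-0.0076,"y":0.0006,"z":0.086,"ax":0,"ay":-0.003,"az":0.012},{"x":-0.0076,"y":0.0006,"z":0.086,"ax":0,"ay":-0.003,"az":0.012}]'; python3 to.py .399 .212 .036 -.03
```

```text
t: 2.3
eef_pos: [0.3993, 0.2106, 0.0359]
tool_rot: [0.0, 0.718, 0.696, -0.0]
contact_force: [0.4, -0.2, -0.5]
gripper_width: 1.0
grasp_force: 0.0
t 2.3 shift [ 0.0014 -0.0004 -0.0001] turn [ 0.0001  0.0005 -0.0023] n 0.0023109370488250663 at [0.3993 0.2106 0.0359] toolx [ 0.0323  0.9995 -0.0005]
```

```bash

python3 -m jog '[{"x":0.0,"y":0,"z":0,"ax":0,"ay":0,"az":0},{"x":0.0,"y":0,"z":0,"ax":0,"ay":0,"az":0},{"x":0.0,"y":0,"z":0,"ax":0,"ay":0,"az":0},{"x":0.0,"y":0,"z":0,"ax":0,"ay":0,"az":0},{"x":0.0,"y":0,"z":0,"ax":0,"ay":0,"az":0},{"x":0.0,"y":0,"z":0,"ax":0,"ay":0,"az":0},{"x":0.0,"y":0,"z":0,"ax":0,"ay":0,"az":0},{"x":0.0,"y":0,"z":0,"ax":0,"ay":0,"az":0},{"x":0.0,"y":0,"z":0,"ax":0,"ay":0,"az":0},{"x":0.0,"y":0,"z":0,"ax":0,"ay":0,"az":0}]' 0 70;  python3 to.py .399 .212 .036 -.03
```

```text
t: 3.3
eef_pos: [0.3992, 0.2101, 0.0357]
tool_rot: [0.0, 0.719, 0.695, -0.0]
contact_force: [-0.9, -0.7, 5.8]
gripper_width: 0.198
grasp_force: 68.2
t 3.3 shift [ 0.0019 -0.0002 -0.0003] turn [-0.0003  0.0006 -0.0032] n 0.0032504709527600745 at [0.3992 0.2101 0.0357] toolx [ 0.0332  0.9994 -0.0006]
```

```bash

python3 -m jog '[{"x":0.0,"y":0,"z":-0.02,"ax":0,"ay":0,"az":0},{"x":0.0,"y":0,"z":-0.05,"ax":0,"ay":0,"az":0},{"x":0.0,"y":0,"z":-0.09,"ax":0,"ay":0,"az":0},{"x":0.0,"y":0,"z":-0.11,"ax":0,"ay":0,"az":0},{"x":0.0,"y":0,"z":-0.11,"ax":0,"ay":0,"az":0},{"x":0.0,"y":0,"z":-0.11,"ax":0,"ay":0,"az":0}]';  python3 to.py .477 .331 .15 -.012
```

```text
t: 3.9
eef_pos: [0.3986, 0.2101, 0.145]
tool_rot: [-0.0, 0.719, 0.695, -0.0]
contact_force: [-0.4, 0.4, -2.7]
gripper_width: 0.196
grasp_force: 68.7
t 3.9 shift [ 0.1234  0.0744 -0.0051] turn [-0.0007  0.0006 -0.0207] n 0.02072275635527729 at [0.3986 0.2101 0.145 ] toolx [ 0.0327  0.9995 -0.0006]
```

```bash

python3 -m jog '[{"x":0.03,"y":0.02,"z":0,"ax":0,"ay":0,"az":-0.01},{"x":0.07,"y":0.045,"z":0,"ax":0,"ay":0,"az":-0.02},{"x":0.105,"y":0.065,"z":0,"ax":0,"ay":0,"az":-0.02},{"x":0.123,"y":0.074,"z":0,"ax":0,"ay":0,"az":-0.02},{"x":0.123,"y":0.074,"z":0,"ax":0,"ay":0,"az":-0.02},{"x":0.123,"y":0.074,"z":0,"ax":0,"ay":0,"az":-0.02}]';  python3 to.py .477 .331 .15 -.012
python3 - <<'E'
from h import *
A=read_camera("scene");B=read_camera("top")
cv2.imwrite("pics/raw3s.png",A[:,:,::-1]);cv2.imwrite("pics/raw3t.png",B[:,:,::-1])
a=A[190:340,290:400,::-1];b=B[170:260,280:410,::-1]
a=cv2.resize(a,None,fx=3.6,fy=3.6,interpolation=2);b=cv2.resize(b,None,fx=3,fy=3,interpolation=2)
c=np.zeros((540,790,3),np.uint8);c[:540,:396]=a;c[:270,400:]=b;cv2.imwrite("pics/p3.png",c)
E
```

```text
t: 4.5
eef_pos: [0.476, 0.3295, 0.1429]
tool_rot: [0.0, 0.712, 0.703, -0.003]
contact_force: [0.2, -0.8, -1.4]
gripper_width: 0.194
grasp_force: 68.8
t 4.5 shift [ 0.0015  0.001  -0.0072] turn [-0.0034  0.0043 -0.0009] n 0.005556368267072315 at [0.476  0.3295 0.1429] toolx [ 0.0129  0.9999 -0.0043]
```

View pics/p3.png

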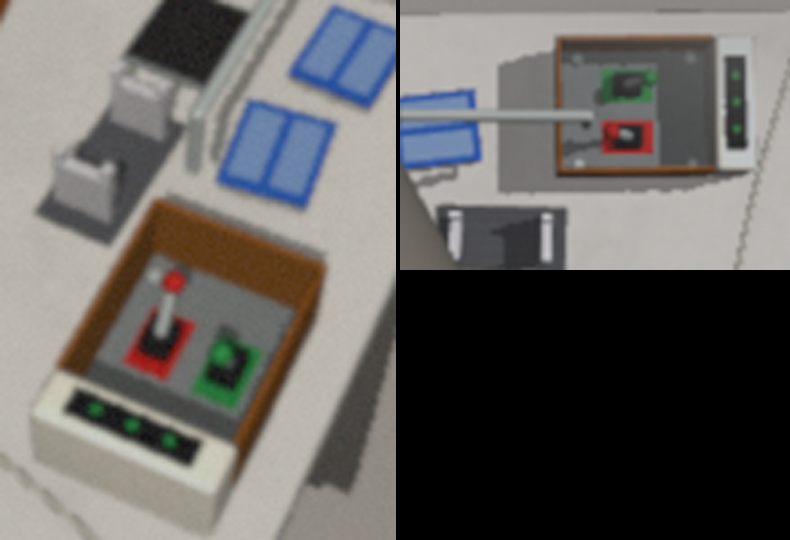

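```bash
python3 - <<'E'
from h import *
np.set_printoptions(precision=4,suppress=True)
print(cast("top",(345,208.3),.164),tri((344,208.3),(343.6,221.1)),cast("scene",(344.2,236.7),.115),cast("scene",(343.6,221.1),.164))
print(proj("scene",(.4745,.151,.115)),proj("top",(.4745,.147,.164)))
E
```

```text
[0.4733 0.1475 0.164 ] (array([0.4729, 0.1494, 0.1658]), np.float64(0.0003931134539891124)) [0.4735 0.1555 0.115 ] [0.4722 0.1507 0.164 ]
[343.682  238.6593] [345.2261 207.7001]
```

```bash

python3 -m jog '[{"x":0,"y":0.001,"z":0.02,"ax":0,"ay":0.003,"az":0},{"x":0,"y":0.001,"z":0.04,"ax":-0.003,"ay":0.004,"az":0},{"x":0,"y":0.001,"z":0.06,"ax":-0.003,"ay":0.004,"az":0},{"x":0,"y":0.001,"z":0.07,"ax":-0.003,"ay":0.004,"az":0},{"x":0,"y":0.001,"z":0.076,"ax":-0.003,"ay":0.004,"az":0},{"x":0,"y":0.001,"z":0.076,"ax":-0.003,"ay":0.004,"az":0},{"x":0,"y":0.001,"z":0.076,"ax":-0.003,"ay":0.004,"az":0}]';  python3 to.py .477 .286 .067 -.012
python3 - <<'E'
from h import *
A=read_camera("scene");B=read_camera("top")
a=A[190:340,290:400,::-1];b=B[170:260,280:410,::-1]
a=cv2.resize(a,None,fx=3.6,fy=3.6,interpolation=2);b=cv2.resize(b,None,fx=3,fy=3,interpolation=2)
c=np.zeros((540,790,3),np.uint8);c[:540,:396]=a;c[:270,400:]=b;cv2.imwrite("pics/p4.png",c)
E
```

```text
t: 5.3
eef_pos: [0.4784, 0.3305, 0.0698]
tool_rot: [-0.0, 0.712, 0.702, 0.002]
contact_force: [0.9, 0.7, -2.0]
gripper_width: 0.196
grasp_force: 68.8
t 5.3 shift [-0.0446 -0.0008  0.0026] turn [ 0.0032 -0.0036 -0.0014] n 0.004993993969263907 at [0.4784 0.3305 0.0698] toolx [0.0134 0.9999 0.0036]
```

View pics/p4.png

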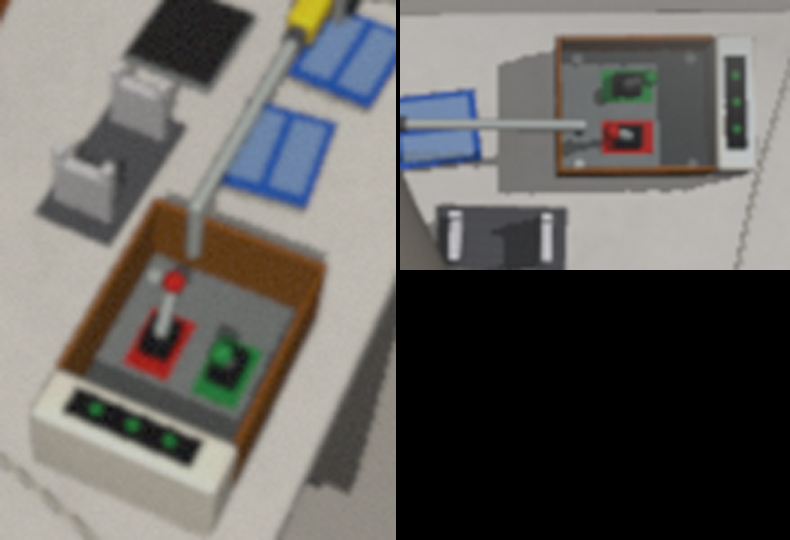

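```bash
python3 - <<'E'
from h import *
np.set_printoptions(precision=4,suppress=True)
print("rod end top",cast("top",(341,211.7),.091),"mid",cast("top",(280+120/3,170+123.5/3),.091),"scene tip",cast("scene",(290+195/3.6,190+255/3.6),.042))
print("knob",cast("top",(280+212/3,170+132/3),.046),cast("scene",(290+175/3.6,190+281/3.6),.046))
print(proj("scene",(.4745,.1308,.046)),proj("top",(.4745,.1308,.046)),proj("scene",(.4755,.151,.042)))
E
```

```text
rod end top [0.475  0.1523 0.091 ] mid [0.4766 0.1972 0.091 ] scene tip [0.4775 0.1539 0.042 ]
knob [0.4748 0.1288 0.046 ] [0.4759 0.1315 0.046 ]
[337.8113 268.0745] [349.7772 214.1443] [342.5805 261.5761]
```

```bash

python3 -m jog '[{"x":-0.005,"y":0,"z":0.001,"ax":0.003,"ay":-0.003,"az":0},{"x":-0.01,"y":0,"z":0.002,"ax":0.003,"ay":-0.003,"az":0},{"x":-0.016,"y":0,"z":0.002,"ax":0.003,"ay":-0.003,"az":0},{"x":-0.022,"y":-0.0005,"z":0.002,"ax":0.003,"ay":-0.003,"az":0},{"x":-0.028,"y":-0.0005,"z":0.002,"ax":0.003,"ay":-0.003,"az":0},{"x":-0.034,"y":-0.001,"z":0.002,"ax":0.003,"ay":-0.003,"az":0},{"x":-0.039,"y":-0.001,"z":0.002,"ax":0.003,"ay":-0.003,"az":0},{"x":-0.042,"y":-0.001,"z":0.002,"ax":0.003,"ay":-0.003,"az":0},{"x":-0.042,"y":-0.001,"z":0.002,"ax":0.003,"ay":-0.003,"az":0},{"x":-0.042,"y":-0.001,"z":0.002,"ax":0.003,"ay":-0.003,"az":0}]';  python3 to.py .477 .286 .067 -.012
```

```text
t: 6.4
eef_pos: [0.4763, 0.2882, 0.0669]
tool_rot: [-0.0, 0.712, 0.702, -0.0]
contact_force: [-0.6, 0.1, -2.5]
gripper_width: 0.202
grasp_force: 68.7
t 6.4 shift [-0.0022  0.0007 -0.0001] turn [-0.0009  0.0005 -0.0012] n 0.0015323885207132195 at [0.4763 0.2882 0.0669] toolx [ 0.0132  0.9999 -0.0005]
```

No end-stop force yet; push on in millimetres.

```bash

python3 -m jog '[{"x":-0.001,"y":0,"z":0,"ax":0,"ay":0,"az":0},{"x":-0.002,"y":0,"z":0,"ax":0,"ay":0,"az":0},{"x":-0.003,"y":0,"z":0,"ax":0,"ay":0,"az":0},{"x":-0.003,"y":0,"z":0,"ax":0,"ay":0,"az":0}]';  python3 -m jog '[{"x":-0.001,"y":0,"z":0,"ax":0,"ay":0,"az":0},{"x":-0.002,"y":0,"z":0,"ax":0,"ay":0,"az":0},{"x":-0.002,"y":0,"z":0,"ax":0,"ay":0,"az":0}]'
python3 - <<'E'
from h import *
A=read_camera("scene");B=read_camera("top")
a=A[190:340,290:400,::-1];b=B[170:260,280:410,::-1]
a=cv2.resize(a,None,fx=3.6,fy=3.6,interpolation=2);b=cv2.resize(b,None,fx=3,fy=3,interpolation=2)
c=np.zeros((540,790,3),np.uint8);c[:540,:396]=a;c[:270,400:]=b;cv2.imwrite("pics/p5.png",c)
E
```

```text
t: 6.8
eef_pos: [0.4764, 0.2856, 0.067]
tool_rot: [-0.0, 0.712, 0.703, -0.0]
contact_force: [0.0, 1.3, -1.7]
gripper_width: 0.198
grasp_force: 68.7
t: 7.1
eef_pos: [0.4765, 0.285, 0.0673]
tool_rot: [-0.001, 0.711, 0.703, 0.001]
contact_force: [-0.8, 5.5, -1.5]
gripper_width: 0.196
grasp_force: 68.8
```

View pics/p5.png

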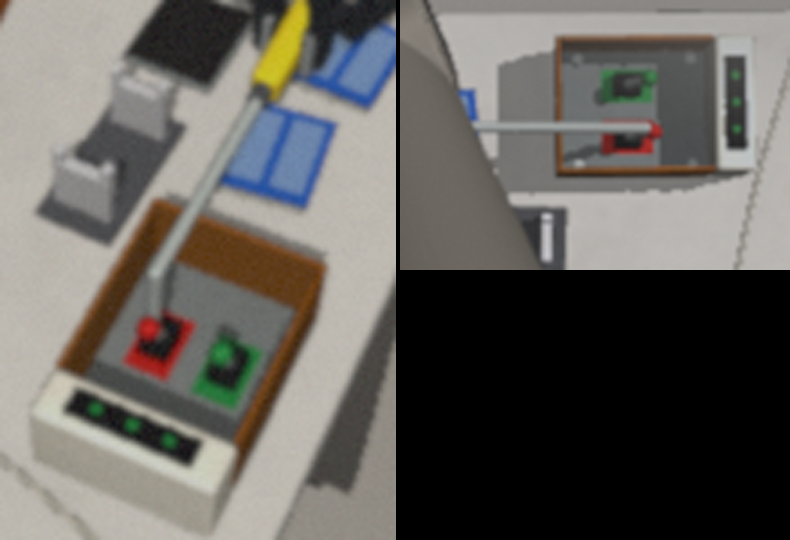

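```bash

python3 -m jog '[{"x":0.008,"y":0,"z":0,"ax":0,"ay":0,"az":0},{"x":0.018,"y":0,"z":-0.01,"ax":0,"ay":0,"az":0},{"x":0.02,"y":0,"z":-0.04,"ax":0,"ay":0,"az":0},{"x":0.02,"y":0,"z":-0.078,"ax":0,"ay":0,"az":0},{"x":0.02,"y":0,"z":-0.078,"ax":0,"ay":0,"az":0},{"x":0.02,"y":0,"z":-0.078,"ax":0,"ay":0,"az":0}]';  python3 to.py .3988 .2101 .145 -.033
```

```text
t: 7.8
eef_pos: [0.4771, 0.3041, 0.1461]
tool_rot: [-0.0, 0.712, 0.703, 0.001]
contact_force: [-0.2, -0.7, -1.9]
gripper_width: 0.2
grasp_force: 68.9
t 7.8 shift [-0.095  -0.0771  0.0009] turn [ 0.0009 -0.0011  0.0203] n 0.020360746441333608 at [0.4771 0.3041 0.1461] toolx [0.0127 0.9999 0.0011]
```

```bash

python3 -m jog '[{"x":-0.03,"y":-0.025,"z":0,"ax":0,"ay":0,"az":0.01},{"x":-0.06,"y":-0.05,"z":0,"ax":0,"ay":0,"az":0.02},{"x":-0.085,"y":-0.07,"z":0.001,"ax":0.001,"ay":-0.001,"az":0.02},{"x":-0.095,"y":-0.077,"z":0.001,"ax":0.001,"ay":-0.001,"az":0.02},{"x":-0.095,"y":-0.077,"z":0.001,"ax":0.001,"ay":-0.001,"az":0.02},{"x":-0.095,"y":-0.077,"z":0.001,"ax":0.001,"ay":-0.001,"az":0.02},{"x":-0.095,"y":-0.077,"z":0.001,"ax":0.001,"ay":-0.001,"az":0.02}]';  python3 to.py .3988 .2101 .038 -.033
```

```text
t: 8.5
eef_pos: [0.3995, 0.2108, 0.1441]
tool_rot: [0.0, 0.718, 0.696, -0.0]
contact_force: [0.4, 0.2, -1.6]
gripper_width: 0.196
grasp_force: 69.0
t 8.5 shift [-0.0007 -0.0006  0.1061] turn [-0.0005  0.0007  0.001 ] n 0.0013051053847871468 at [0.3995 0.2108 0.1441] toolx [ 0.032   0.9995 -0.0007]
```

```bash

python3 -m jog '[{"x":-0.0007,"y":-0.0006,"z":0.03,"ax":0,"ay":0.001,"az":0.001},{"x":-0.0007,"y":-0.0006,"z":0.06,"ax":0,"ay":0.001,"az":0.001},{"x":-0.0007,"y":-0.0006,"z":0.08,"ax":0,"ay":0.001,"az":0.001},{"x":-0.0007,"y":-0.0006,"z":0.095,"ax":0,"ay":0.001,"az":0.001},{"x":-0.0007,"y":-0.0006,"z":0.103,"ax":0,"ay":0.001,"az":0.001},{"x":-0.0007,"y":-0.0006,"z":0.107,"ax":0,"ay":0.001,"az":0.001},{"x":-0.0007,"y":-0.0006,"z":0.107,"ax":0,"ay":0.001,"az":0.001}]';  python3 to.py .3988 .2101 .0357 -.033
```

```text
t: 9.2
eef_pos: [0.398, 0.2091, 0.0369]
tool_rot: [-0.0, 0.719, 0.695, -0.001]
contact_force: [-0.9, -0.1, -1.5]
gripper_width: 0.201
grasp_force: 69.0
t 9.2 shift [0.0011 0.0008 0.0012] turn [-0.0015  0.0002 -0.0008] n 0.001695030129020763 at [0.398  0.2091 0.0369] toolx [ 0.0337  0.9994 -0.0002]
```

```bash

python3 -m jog '[{"x":0.001,"y":0.0008,"z":0.001,"ax":0,"ay":0,"az":0},{"x":0.001,"y":0.0008,"z":0.0015,"ax":0,"ay":0,"az":0},{"x":0.001,"y":0.0008,"z":0.0015,"ax":0,"ay":0,"az":0}]'
python3 -m jog '[{"x":0,"y":0,"z":0,"ax":0,"ay":0,"az":0},{"x":0,"y":0,"z":0,"ax":0,"ay":0,"az":0},{"x":0,"y":0,"z":0,"ax":0,"ay":0,"az":0},{"x":0,"y":0,"z":0,"ax":0,"ay":0,"az":0},{"x":0,"y":0,"z":0,"ax":0,"ay":0,"az":0},{"x":0,"y":0,"z":-0.03,"ax":0,"ay":0,"az":0},{"x":0,"y":0,"z":-0.07,"ax":0,"ay":0,"az":0},{"x":0,"y":0,"z":-0.1,"ax":0,"ay":0,"az":0},{"x":0,"y":0,"z":-0.1,"ax":0,"ay":0,"az":0},{"x":0,"y":0,"z":-0.1,"ax":0,"ay":0,"az":0}]' 1
python3 - <<'E'
from h import *
np.set_printoptions(precision=4,suppress=True)
im={n:read_camera(n) for n in P}
for col,z in(("blue",.012),("yellow",.063)):
    for n in P:
        for u,c in blobs(n,im[n],col,BOX[n],60):
            r=rect(n,c,z);print(col,n,cast(n,u,z)[:2],np.round(r[1],1),round(r[2],1))
E
python3 to.py .4823 .2632 .12 .096
```

```text
t: 9.5
eef_pos: [0.3988, 0.21, 0.036]
tool_rot: [-0.001, 0.719, 0.695, -0.0]
contact_force: [-0.5, -0.2, -1.3]
gripper_width: 0.196
grasp_force: 69.0
t: 10.5
eef_pos: [0.3988, 0.21, 0.1359]
tool_rot: [-0.001, 0.719, 0.695, 0.0]
contact_force: [0.8, -0.6, -0.3]
gripper_width: 1.001
grasp_force: 0.0
blue scene [0.4822 0.2611] [54.2 66.1] 5.6
blue scene [0.4942 0.3521] [66.3 54.4] 86.4
blue scene [0.4919 0.4438] [53.6 67. ] 5.4
blue top [0.4922 0.4461] [55.1 65.9] 5.6
blue top [0.4946 0.3545] [65.2 55.2] 86.1
blue top [0.4967 0.2751] [32.6 67.5] 13.6
yellow scene [0.4014 0.2085] [97.4 22. ] 89.2
t 10.6 shift [0.0568 0.0826 0.0143] turn [-0.003   0.001  -0.1299] n 0.12992891592096348 at [0.3979 0.2093 0.1347] toolx [ 0.0339  0.9994 -0.0012]
```

```bash

python3 -m jog '[{"x":0.03,"y":0.04,"z":0.01,"ax":0,"ay":0,"az":-0.07},{"x":0.057,"y":0.083,"z":0.05,"ax":-0.003,"ay":0.001,"az":-0.13},{"x":0.057,"y":0.083,"z":0.09,"ax":-0.003,"ay":0.001,"az":-0.13},{"x":0.057,"y":0.083,"z":0.1,"ax":-0.003,"ay":0.001,"az":-0.13},{"x":0.057,"y":0.083,"z":0.1,"ax":-0.003,"ay":0.001,"az":-0.13},{"x":0.057,"y":0.083,"z":0.1,"ax":-0.003,"ay":0.001,"az":-0.13}]'
python3 to.py .4825 .2630 -.002 .099
```

```text
t: 11.2
eef_pos: [0.483, 0.263, 0.0358]
tool_rot: [0.0, 0.673, 0.74, 0.0]
contact_force: [-0.5, 0.4, 0.0]
gripper_width: 1.0
grasp_force: 0.0
t 11.2 shift [ 0.0001 -0.0005  0.0378] turn [ 0.0008 -0.0003 -0.0039] n 0.003987760595043353 at [0.483  0.263  0.0358] toolx [-0.095   0.9955  0.0003]
```

```bash

python3 -m jog '[{"x":0,"y":-0.0005,"z":0.02,"ax":0.001,"ay":0,"az":-0.004},{"x":0,"y":-0.0005,"z":0.035,"ax":0.001,"ay":0,"az":-0.004},{"x":0,"y":-0.0005,"z":0.038,"ax":0.001,"ay":0,"az":-0.004},{"x":0,"y":-0.0005,"z":0.038,"ax":0.001,"ay":0,"az":-0.004}]'
python3 -m jog '[{"x":0,"y":0,"z":0,"ax":0,"ay":0,"az":0},{"x":0,"y":0,"z":0,"ax":0,"ay":0,"az":0},{"x":0,"y":0,"z":0,"ax":0,"ay":0,"az":0},{"x":0,"y":0,"z":0,"ax":0,"ay":0,"az":0},{"x":0,"y":0,"z":0,"ax":0,"ay":0,"az":0},{"x":0,"y":0,"z":0,"ax":0,"ay":0,"az":0}]' 0 40
python3 to.py .4825 .2630 -.002 .099
python3 - <<'E'
from h import *
a=read_camera("scene")[150:270,300:440,::-1];cv2.imwrite("pics/p6.png",cv2.resize(a,None,fx=4,fy=4,interpolation=2))
E
```

```text
t: 11.6
eef_pos: [0.4828, 0.2638, -0.0021]
tool_rot: [-0.0, 0.671, 0.742, 0.001]
contact_force: [-0.2, 1.5, 0.7]
gripper_width: 0.998
grasp_force: 0.0
t: 12.2
eef_pos: [0.4834, 0.2641, -0.0017]
tool_rot: [-0.0, 0.671, 0.742, 0.001]
contact_force: [-0.4, -0.6, 5.9]
gripper_width: 0.646
grasp_force: 42.0
t 12.2 shift [-0.001  -0.001   0.0003] turn [ 0.0015 -0.0017  0.0009] n 0.002421083337545997 at [ 0.4834  0.2641 -0.0017] toolx [-0.0997  0.995   0.0017]
```

View pics/p6.png

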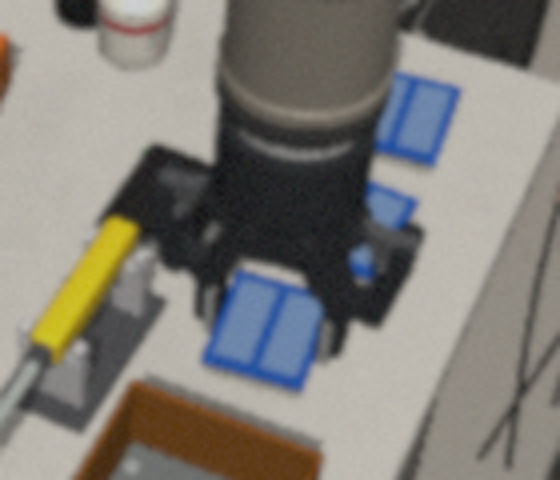

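```bash

python3 -m jog '[{"x":0,"y":0,"z":-0.03,"ax":0,"ay":0,"az":0},{"x":0,"y":0,"z":-0.07,"ax":0,"ay":0,"az":0},{"x":0,"y":0,"z":-0.09,"ax":0,"ay":0,"az":0},{"x":0,"y":0,"z":-0.09,"ax":0,"ay":0,"az":0}]'
python3 to.py .3967 .3294 .05 -.015
```

```text
t: 12.65
eef_pos: [0.4849, 0.2648, 0.0906]
tool_rot: [0.0, 0.671, 0.741, 0.004]
contact_force: [-0.0, 1.1, -0.9]
gripper_width: 0.645
grasp_force: 43.5
t 12.65 shift [ 0.0728 -0.0815  0.0405] turn [ 0.0055 -0.0045  0.1148] n 0.11501035255740825 at [0.4849 0.2648 0.0906] toolx [-0.0996  0.995   0.0042]
```

```bash

python3 -m jog '[{"x":0.03,"y":-0.035,"z":0,"ax":0.003,"ay":-0.002,"az":0.05},{"x":0.06,"y":-0.065,"z":0,"ax":0.005,"ay":-0.0045,"az":0.1},{"x":0.073,"y":-0.0815,"z":0.02,"ax":0.005,"ay":-0.0045,"az":0.115},{"x":0.073,"y":-0.0815,"z":0.04,"ax":0.005,"ay":-0.0045,"az":0.115},{"x":0.073,"y":-0.0815,"z":0.04,"ax":0.005,"ay":-0.0045,"az":0.115},{"x":0.073,"y":-0.0815,"z":0.04,"ax":0.005,"ay":-0.0045,"az":0.115}]'
python3 to.py .3967 .3294 .009 -.015
```

```text
t: 13.25
eef_pos: [0.3946, 0.3274, 0.047]
tool_rot: [0.0, 0.713, 0.702, -0.004]
contact_force: [0.8, -0.4, 0.4]
gripper_width: 0.642
grasp_force: 43.5
t 13.25 shift [0.0022 0.0023 0.038 ] turn [-0.005   0.0054 -0.0007] n 0.007372290082185472 at [0.3946 0.3274 0.047 ] toolx [ 0.0157  0.9999 -0.0054]
```

```bash

python3 -m jog '[{"x":0.001,"y":0.001,"z":0.02,"ax":0,"ay":0,"az":0},{"x":0.001,"y":0.001,"z":0.03,"ax":0,"ay":0,"az":0},{"x":0.001,"y":0.001,"z":0.03,"ax":0,"ay":0,"az":0},{"x":0.001,"y":0.001,"z":0.03,"ax":0,"ay":0,"az":0},{"x":0.001,"y":0.001,"z":0.03,"ax":0,"ay":0,"az":0},{"x":0.001,"y":0.001,"z":0.03,"ax":0,"ay":0,"az":0}]'
python3 to.py .3967 .3294 .009 -.015
```

```text
t: 13.85
eef_pos: [0.3958, 0.3294, 0.0181]
tool_rot: [-0.0, 0.712, 0.702, -0.002]
contact_force: [-0.3, 0.3, -1.3]
gripper_width: 0.642
grasp_force: 43.5
t 13.85 shift [0.0001 0.0009 0.0091] turn [-0.0036  0.003  -0.0002] n 0.004715256666783378 at [0.3958 0.3294 0.0181] toolx [ 0.0152  0.9999 -0.003 ]
```

```bash

python3 -m jog '[{"x":0,"y":0.0008,"z":0.004,"ax":-0.003,"ay":0.003,"az":0},{"x":0,"y":0.0008,"z":0.007,"ax":-0.003,"ay":0.003,"az":0},{"x":0,"y":0.0008,"z":0.0095,"ax":-0.003,"ay":0.003,"az":0},{"x":0,"y":0.0008,"z":0.0105,"ax":-0.003,"ay":0.003,"az":0},{"x":0,"y":0.0008,"z":0.0105,"ax":-0.003,"ay":0.003,"az":0}]'
python3 to.py .3967 .3294 .009 -.015
```

```text
t: 14.35
eef_pos: [0.3961, 0.329, 0.0067]
tool_rot: [-0.0, 0.712, 0.702, -0.001]
contact_force: [-0.3, -0.1, -0.7]
gripper_width: 0.64
grasp_force: 43.5
t 14.35 shift [ 0.0004  0.0006 -0.0023] turn [-0.0017  0.0012 -0.    ] n 0.0020339020595847314 at [0.3961 0.329  0.0067] toolx [ 0.015   0.9999 -0.0012]
```

```bash

python3 -m jog '[{"x":0,"y":0.0003,"z":0.001,"ax":-0.001,"ay":0.001,"az":0},{"x":0,"y":0.0003,"z":0.001,"ax":-0.001,"ay":0.001,"az":0}]' | sed -n 2,4p
python3 -m jog '[{"x":0,"y":0.0003,"z":0.001,"ax":-0.001,"ay":0.001,"az":0},{"x":0,"y":0.0003,"z":0.001,"ax":-0.001,"ay":0.001,"az":0}]'| sed -n 2,4p
```

```text
eef_pos: [0.3963, 0.3291, 0.0064]
tool_rot: [-0.0, 0.712, 0.702, -0.0]
contact_force: [-2.5, -1.0, 5.7]
eef_pos: [0.3964, 0.3292, 0.0063]
tool_rot: [-0.001, 0.712, 0.702, 0.0]
contact_force: [-5.3, -2.9, 20.2]
```

```bash

python3 -m jog '[{"x":0,"y":0,"z":-0.0015,"ax":0,"ay":0,"az":0},{"x":0,"y":0,"z":-0.0015,"ax":0,"ay":0,"az":0},{"x":0,"y":0,"z":-0.0015,"ax":0,"ay":0,"az":0},{"x":0,"y":0,"z":-0.0015,"ax":0,"ay":0,"az":0},{"x":0,"y":0,"z":-0.0015,"ax":0,"ay":0,"az":0},{"x":0,"y":0,"z":-0.03,"ax":0,"ay":0,"az":0},{"x":0,"y":0,"z":-0.07,"ax":0,"ay":0,"az":0},{"x":0,"y":0,"z":-0.09,"ax":0,"ay":0,"az":0},{"x":0,"y":0,"z":-0.09,"ax":0,"ay":0,"az":0},{"x":0,"y":0,"z":-0.09,"ax":0,"ay":0,"az":0}]' 1
cat > tr.py <<'E'
from h import *
np.set_printoptions(precision=4,suppress=True)
im={n:read_camera(n) for n in P}
for n in P:
    for u,c in blobs(n,im[n],"blue",BOX[n],60):
        x=cast(n,u,.012)
        z=.012
        if x[0]<.45: z=.02
        r=rect(n,c,z);print(n,z,cast(n,u,z)[:2],np.round(r[1],1),round(r[2],1),cv2.contourArea(c))
E
python3 tr.py; python3 to.py .4945 .3545 .035 -.068
```

```text
t: 15.75
eef_pos: [0.3966, 0.3291, 0.0949]
tool_rot: [-0.0, 0.712, 0.702, 0.001]
contact_force: [-0.9, 0.6, -0.9]
gripper_width: 1.0
grasp_force: 0.0
scene 0.02 [0.3972 0.326 ] [66.8 57. ] 89.5 515.0
scene 0.012 [0.4942 0.3521] [66.3 54.4] 86.4 506.5
scene 0.012 [0.4919 0.4436] [53.6 67.8] 5.4 429.0
top 0.012 [0.4994 0.4515] [53.5 66. ] 5.8 424.0
top 0.012 [0.5001 0.3444] [65.2 54. ] 86.2 186.0
top 0.02 [0.4034 0.3026] [22.7 54.7] 89.6 100.5
t 15.85 shift [0.0275 0.0981 0.0589] turn [-0.0006  0.0002  0.0532] n 0.05320186893841271 at [0.396  0.3285 0.0939] toolx [ 0.0148  0.9999 -0.0002]
```

```bash

python3 -m jog '[{"x":0.014,"y":0.045,"z":0,"ax":0,"ay":0,"az":0.025},{"x":0.0275,"y":0.09,"z":0.01,"ax":0,"ay":0,"az":0.05},{"x":0.0275,"y":0.098,"z":0.04,"ax":0,"ay":0,"az":0.053},{"x":0.0275,"y":0.098,"z":0.06,"ax":0,"ay":0,"az":0.053},{"x":0.0275,"y":0.098,"z":0.06,"ax":0,"ay":0,"az":0.053},{"x":0.0275,"y":0.098,"z":0.06,"ax":0,"ay":0,"az":0.053},{"x":0.0275,"y":0.098,"z":0.06,"ax":0,"ay":0,"az":0.053}]'
python3 tr.py;python3 to.py .4945 .3545 -.002 -.068
```

```text
t: 16.55
eef_pos: [0.4953, 0.3553, 0.0357]
tool_rot: [-0.0, 0.731, 0.683, 0.001]
contact_force: [0.7, 0.0, 0.2]
gripper_width: 1.0
grasp_force: 0.0
scene 0.02 [0.3972 0.326 ] [66.8 56.8] 89.4 514.5
scene 0.012 [0.4943 0.3522] [66.3 54.6] 86.3 506.5
scene 0.012 [0.49   0.4222] [55.5 35.1] 2.4 104.5
top 0.012 [0.4959 0.329 ] [22.9 53.2] 89.4 91.5
top 0.02 [0.4012 0.3025] [59.7 23.5] 18.8 109.5
t 16.65 shift [-0.0013 -0.001   0.0381] turn [ 0.0018 -0.0026  0.0003] n 0.0031643155789104183 at [0.4955 0.3556 0.0362] toolx [0.0677 0.9977 0.0026]
```

```bash

python3 -m jog '[{"x":-0.001,"y":-0.001,"z":0.02,"ax":0.002,"ay":-0.002,"az":0},{"x":-0.001,"y":-0.001,"z":0.035,"ax":0.002,"ay":-0.002,"az":0},{"x":-0.001,"y":-0.001,"z":0.038,"ax":0.002,"ay":-0.002,"az":0},{"x":-0.001,"y":-0.001,"z":0.038,"ax":0.002,"ay":-0.002,"az":0},{"x":-0.001,"y":-0.001,"z":0.038,"ax":0.002,"ay":-0.002,"az":0}]' | sed -n 2,4p
python3 -m jog '[{"x":0,"y":0,"z":0,"ax":0,"ay":0,"az":0},{"x":0,"y":0,"z":0,"ax":0,"ay":0,"az":0},{"x":0,"y":0,"z":0,"ax":0,"ay":0,"az":0},{"x":0,"y":0,"z":0,"ax":0,"ay":0,"az":0},{"x":0,"y":0,"z":0,"ax":0,"ay":0,"az":0},{"x":0,"y":0,"z":0,"ax":0,"ay":0,"az":0}]' 0 40
python3 -m jog '[{"x":0,"y":0,"z":-0.03,"ax":0,"ay":0,"az":0},{"x":0,"y":0,"z":-0.07,"ax":0,"ay":0,"az":0},{"x":0,"y":0,"z":-0.09,"ax":0,"ay":0,"az":0},{"x":0,"y":0,"z":-0.09,"ax":0,"ay":0,"az":0},{"x":0,"y":0,"z":-0.09,"ax":0,"ay":0,"az":0},{"x":0,"y":0,"z":-0.09,"ax":0,"ay":0,"az":0}]'
python3 to.py .3967 .3290 .05 -.015
```

```text
eef_pos: [0.4945, 0.3543, -0.0025]
tool_rot: [-0.0, 0.731, 0.683, -0.0]
contact_force: [0.8, -0.8, -0.3]
t: 17.75
eef_pos: [0.4946, 0.3544, -0.0022]
tool_rot: [-0.0, 0.731, 0.683, -0.0]
contact_force: [-0.9, -0.3, 5.6]
gripper_width: 0.645
grasp_force: 42.7
t: 18.35
eef_pos: [0.4932, 0.3537, 0.0856]
tool_rot: [-0.0, 0.731, 0.683, -0.002]
contact_force: [0.6, 0.2, -0.5]
gripper_width: 0.643
grasp_force: 43.1
t 18.35 shift [-0.0311 -0.0945  0.036 ] turn [-0.0032  0.0023 -0.0528] n 0.05297141697371985 at [0.4932 0.3537 0.0856] toolx [ 0.0678  0.9977 -0.0024]
```

```bash

python3 -m jog '[{"x":-0.015,"y":-0.045,"z":0,"ax":0,"ay":0,"az":-0.025},{"x":-0.031,"y":-0.085,"z":0,"ax":-0.002,"ay":0.002,"az":-0.053},{"x":-0.031,"y":-0.0945,"z":0.02,"ax":-0.002,"ay":0.002,"az":-0.053},{"x":-0.031,"y":-0.0945,"z":0.045,"ax":-0.002,"ay":0.002,"az":-0.053},{"x":-0.031,"y":-0.0945,"z":0.055,"ax":-0.002,"ay":0.002,"az":-0.053},{"x":-0.031,"y":-0.0945,"z":0.055,"ax":-0.002,"ay":0.002,"az":-0.053},{"x":-0.031,"y":-0.0945,"z":0.055,"ax":-0.002,"ay":0.002,"az":-0.053},{"x":-0.031,"y":-0.0945,"z":0.055,"ax":-0.002,"ay":0.002,"az":-0.053}]'
python3 to.py .3967 .3289 .0195 -.015
```

```text
t: 19.15
eef_pos: [0.3986, 0.3299, 0.0328]
tool_rot: [-0.0, 0.713, 0.702, 0.001]
contact_force: [-0.2, -0.2, -1.2]
gripper_width: 0.641
grasp_force: 43.1
t 19.15 shift [-0.0011 -0.0019  0.0133] turn [ 0.0016 -0.0019 -0.0006] n 0.0026022429156269933 at [0.3986 0.3299 0.0328] toolx [0.0156 0.9999 0.0019]
```

```bash

python3 -m jog '[{"x":-0.001,"y":-0.0018,"z":0.004,"ax":0.0015,"ay":-0.002,"az":0},{"x":-0.001,"y":-0.0018,"z":0.008,"ax":0.0015,"ay":-0.002,"az":0},{"x":-0.001,"y":-0.0018,"z":0.011,"ax":0.0015,"ay":-0.002,"az":0},{"x":-0.001,"y":-0.0018,"z":0.012,"ax":0.0015,"ay":-0.002,"az":0},{"x":-0.001,"y":-0.0018,"z":0.012,"ax":0.0015,"ay":-0.002,"az":0},{"x":-0.001,"y":-0.0018,"z":0.012,"ax":0.0015,"ay":-0.002,"az":0}]' | sed -n 2,4p
python3 to.py .3967 .3289 .0185 -.015
```

```text
eef_pos: [0.396, 0.3287, 0.0202]
tool_rot: [-0.0, 0.712, 0.702, -0.001]
contact_force: [0.1, 0.5, -0.8]
t 19.75 shift [0.0002 0.0007 0.0017] turn [-0.0008  0.0007 -0.0001] n 0.0011045310807552646 at [0.396  0.3287 0.0202] toolx [ 0.0151  0.9999 -0.0007]
```

```bash

python3 -m jog '[{"x":0,"y":0,"z":0.001,"ax":0,"ay":0,"az":0},{"x":0,"y":0,"z":0.001,"ax":0,"ay":0,"az":0}]' | sed -n 2,4p
python3 -m jog '[{"x":0,"y":0,"z":0.001,"ax":0,"ay":0,"az":0},{"x":0,"y":0,"z":0.001,"ax":0,"ay":0,"az":0}]'| sed -n 2,4p
```

```text
eef_pos: [0.396, 0.3287, 0.0191]
tool_rot: [-0.0, 0.712, 0.702, -0.001]
contact_force: [0.7, -0.4, -0.9]
eef_pos: [0.3959, 0.3287, 0.0181]
tool_rot: [-0.0, 0.712, 0.702, -0.001]
contact_force: [0.1, -0.3, -1.2]
```

```bash

python3 -m jog '[{"x":0,"y":0.0005,"z":0.0006,"ax":0,"ay":0,"az":0},{"x":0,"y":0.0005,"z":0.0006,"ax":0,"ay":0,"az":0}]' | sed -n 2,4p
```

```text
eef_pos: [0.3962, 0.3287, 0.0177]
tool_rot: [-0.0, 0.712, 0.702, -0.001]
contact_force: [-0.7, -0.6, 3.6]
```

Contact; release and rise.

```bash

python3 -m jog '[{"x":0,"y":0,"z":0,"ax":0,"ay":0,"az":0},{"x":0,"y":0,"z":0,"ax":0,"ay":0,"az":0},{"x":0,"y":0,"z":0,"ax":0,"ay":0,"az":0},{"x":0,"y":0,"z":0,"ax":0,"ay":0,"az":0},{"x":0,"y":0,"z":0,"ax":0,"ay":0,"az":0},{"x":0,"y":0,"z":-0.03,"ax":0,"ay":0,"az":0},{"x":0,"y":0,"z":-0.07,"ax":0,"ay":0,"az":0},{"x":0,"y":0,"z":-0.08,"ax":0,"ay":0,"az":0},{"x":0,"y":0,"z":-0.08,"ax":0,"ay":0,"az":0},{"x":0,"y":0,"z":-0.08,"ax":0,"ay":0,"az":0}]' 1
python3 tr.py; python3 to.py .4922 .4461 .035 .098
```

```text
t: 21.35
eef_pos: [0.396, 0.3286, 0.0969]
tool_rot: [-0.0, 0.712, 0.702, -0.001]
contact_force: [-0.1, 0.4, -0.8]
gripper_width: 1.001
grasp_force: 0.0
scene 0.02 [0.3947 0.3316] [78.2 61.4] 88.9 626.5
scene 0.012 [0.492  0.4436] [53.6 67.8] 5.4 428.0
top 0.012 [0.5005 0.4518] [53. 66.] 5.8 395.5
top 0.02 [0.4032 0.3026] [22.7 54.7] 89.6 107.5
t 21.45 shift [0.1195 0.0949 0.0607] turn [-0.0026  0.0024 -0.1129] n 0.11293192858822404 at [0.3957 0.3282 0.0963] toolx [ 0.0149  0.9999 -0.0026]
```

```bash

python3 -m jog '[{"x":0.03,"y":0.025,"z":0,"ax":0,"ay":0,"az":-0.03},{"x":0.06,"y":0.05,"z":0,"ax":0,"ay":0,"az":-0.06},{"x":0.09,"y":0.075,"z":0,"ax":0,"ay":0,"az":-0.1},{"x":0.1195,"y":0.095,"z":0.01,"ax":-0.0026,"ay":0.0024,"az":-0.113},{"x":0.1195,"y":0.095,"z":0.05,"ax":-0.0026,"ay":0.0024,"az":-0.113},{"x":0.1195,"y":0.095,"z":0.06,"ax":-0.0026,"ay":0.0024,"az":-0.113},{"x":0.1195,"y":0.095,"z":0.06,"ax":-0.0026,"ay":0.0024,"az":-0.113},{"x":0.1195,"y":0.095,"z":0.06,"ax":-0.0026,"ay":0.0024,"az":-0.113},{"x":0.1195,"y":0.095,"z":0.06,"ax":-0.0026,"ay":0.0024,"az":-0.113}]'
python3 tr.py;python3 to.py .4922 .4461 -.002 .098
```

```text
t: 22.35
eef_pos: [0.4939, 0.4469, 0.039]
tool_rot: [0.0, 0.672, 0.741, 0.002]
contact_force: [-0.2, 0.1, 0.3]
gripper_width: 0.998
grasp_force: 0.0
scene 0.02 [0.3947 0.3316] [78.2 61.4] 88.9 626.5
scene 0.012 [0.492  0.4436] [53.9 67.5] 6.2 429.0
top 0.012 [0.4932 0.4308] [54.9 43.5] 5.6 325.5
top 0.02 [0.3965 0.3289] [66.  56.8] 89.3 723.0
t 22.45 shift [-0.001  -0.0019  0.041 ] turn [ 0.0034 -0.0032 -0.0003] n 0.004689904418739878 at [0.4939 0.4472 0.039 ] toolx [-0.0975  0.9952  0.0032]
```

```bash

python3 -m jog '[{"x":-0.001,"y":-0.0018,"z":0.02,"ax":0.003,"ay":-0.003,"az":0},{"x":-0.001,"y":-0.0018,"z":0.035,"ax":0.003,"ay":-0.003,"az":0},{"x":-0.001,"y":-0.0018,"z":0.041,"ax":0.003,"ay":-0.003,"az":0},{"x":-0.001,"y":-0.0018,"z":0.041,"ax":0.003,"ay":-0.003,"az":0},{"x":-0.001,"y":-0.0018,"z":0.041,"ax":0.003,"ay":-0.003,"az":0}]' | sed -n 2,4p
python3 -m jog '[{"x":0,"y":0,"z":0,"ax":0,"ay":0,"az":0},{"x":0,"y":0,"z":0,"ax":0,"ay":0,"az":0},{"x":0,"y":0,"z":0,"ax":0,"ay":0,"az":0},{"x":0,"y":0,"z":0,"ax":0,"ay":0,"az":0},{"x":0,"y":0,"z":0,"ax":0,"ay":0,"az":0},{"x":0,"y":0,"z":0,"ax":0,"ay":0,"az":0}]' 0 40
python3 -m jog '[{"x":0,"y":0,"z":-0.03,"ax":0,"ay":0,"az":0},{"x":0,"y":0,"z":-0.07,"ax":0,"ay":0,"az":0},{"x":0,"y":0,"z":-0.09,"ax":0,"ay":0,"az":0},{"x":0,"y":0,"z":-0.09,"ax":0,"ay":0,"az":0},{"x":0,"y":0,"z":-0.09,"ax":0,"ay":0,"az":0},{"x":0,"y":0,"z":-0.09,"ax":0,"ay":0,"az":0}]'
python3 to.py .3967 .3290 .06 -.015
```

```text
eef_pos: [0.4918, 0.4456, -0.0039]
tool_rot: [0.0, 0.672, 0.741, -0.001]
contact_force: [0.6, 0.1, -0.2]
t: 23.55
eef_pos: [0.4922, 0.4461, -0.0028]
tool_rot: [0.0, 0.672, 0.741, -0.0]
contact_force: [-0.8, -1.5, 5.7]
gripper_width: 0.643
grasp_force: 43.1
t: 24.15
eef_pos: [0.4906, 0.4452, 0.0847]
tool_rot: [0.0, 0.672, 0.741, -0.002]
contact_force: [-1.1, -0.7, -1.3]
gripper_width: 0.641
grasp_force: 42.9
t 24.15 shift [-0.1063 -0.1048  0.0254] turn [-0.0033  0.0034  0.1132] n 0.11330839696005093 at [0.4906 0.4452 0.0847] toolx [-0.0981  0.9952 -0.0032]
```

```bash

python3 -m jog '[{"x":-0.03,"y":-0.03,"z":0,"ax":0,"ay":0,"az":0.03},{"x":-0.06,"y":-0.06,"z":0,"ax":0,"ay":0,"az":0.06},{"x":-0.09,"y":-0.09,"z":0,"ax":0,"ay":0,"az":0.1},{"x":-0.105,"y":-0.104,"z":0.01,"ax":-0.002,"ay":0.002,"az":0.113},{"x":-0.106,"y":-0.1048,"z":0.03,"ax":-0.002,"ay":0.002,"az":0.113},{"x":-0.106,"y":-0.1048,"z":0.04,"ax":-0.002,"ay":0.002,"az":0.113},{"x":-0.106,"y":-0.1048,"z":0.04,"ax":-0.002,"ay":0.002,"az":0.113},{"x":-0.106,"y":-0.1048,"z":0.04,"ax":-0.002,"ay":0.002,"az":0.113},{"x":-0.106,"y":-0.1048,"z":0.04,"ax":-0.002,"ay":0.002,"az":0.113}]'
python3 to.py .3965 .3288 .0305 -.015
```

```text
t: 25.05
eef_pos: [0.3984, 0.3306, 0.047]
tool_rot: [0.0, 0.712, 0.702, 0.001]
contact_force: [-0.4, 0.3, 0.0]
gripper_width: 0.642
grasp_force: 42.9
t 25.05 shift [-0.0019 -0.0019  0.0165] turn [ 0.0015 -0.001   0.0001] n 0.001832185009553445 at [0.3984 0.3306 0.047 ] toolx [0.0149 0.9999 0.001 ]
```

```bash

python3 -m jog '[{"x":-0.0017,"y":-0.0017,"z":0.005,"ax":0.001,"ay":-0.001,"az":0},{"x":-0.0017,"y":-0.0017,"z":0.01,"ax":0.001,"ay":-0.001,"az":0},{"x":-0.0017,"y":-0.0017,"z":0.014,"ax":0.001,"ay":-0.001,"az":0},{"x":-0.0017,"y":-0.0017,"z":0.015,"ax":0.001,"ay":-0.001,"az":0},{"x":-0.0017,"y":-0.0017,"z":0.015,"ax":0.001,"ay":-0.001,"az":0},{"x":-0.0017,"y":-0.0017,"z":0.015,"ax":0.001,"ay":-0.001,"az":0}]' | sed -n 2,4p
python3 -m jog '[{"x":0,"y":0,"z":0.001,"ax":0,"ay":0,"az":0},{"x":0,"y":0,"z":0.001,"ax":0,"ay":0,"az":0},{"x":0,"y":0,"z":0.001,"ax":0,"ay":0,"az":0}]'| sed -n 2,4p
```

```text
eef_pos: [0.3961, 0.3284, 0.0317]
tool_rot: [0.0, 0.712, 0.702, -0.0]
contact_force: [0.3, 0.2, -0.1]
eef_pos: [0.3961, 0.3284, 0.0307]
tool_rot: [0.0, 0.712, 0.702, -0.0]
contact_force: [0.5, -0.7, -2.0]
```

```bash

python3 -m jog '[{"x":0.0003,"y":0.0003,"z":0.001,"ax":0,"ay":0,"az":0},{"x":0.0003,"y":0.0003,"z":0.001,"ax":0,"ay":0,"az":0},{"x":0.0003,"y":0.0003,"z":0.001,"ax":0,"ay":0,"az":0}]'| sed -n 2,4p
python3 -m jog '[{"x":0,"y":0,"z":0.0006,"ax":0,"ay":0,"az":0},{"x":0,"y":0,"z":0.0006,"ax":0,"ay":0,"az":0}]'| sed -n 2,4p
```

```text
eef_pos: [0.3963, 0.3287, 0.0296]
tool_rot: [0.0, 0.712, 0.702, -0.0]
contact_force: [0.5, 0.1, -0.8]
eef_pos: [0.3964, 0.3287, 0.0291]
tool_rot: [0.0, 0.712, 0.702, -0.0]
contact_force: [0.4, -0.7, 0.5]
```

Touching within half a millimetre; release, rise, and go over the rod.

```bash

python3 -m jog '[{"x":0,"y":0,"z":0.0003,"ax":0,"ay":0,"az":0},{"x":0,"y":0,"z":0.0003,"ax":0,"ay":0,"az":0},{"x":0,"y":0,"z":0.0003,"ax":0,"ay":0,"az":0},{"x":0,"y":0,"z":0,"ax":0,"ay":0,"az":0},{"x":0,"y":0,"z":0,"ax":0,"ay":0,"az":0},{"x":0,"y":0,"z":-0.03,"ax":0,"ay":0,"az":0},{"x":0,"y":0,"z":-0.07,"ax":0,"ay":0,"az":0},{"x":0,"y":0,"z":-0.1,"ax":0,"ay":0,"az":0},{"x":0,"y":0,"z":-0.1,"ax":0,"ay":0,"az":0},{"x":0,"y":0,"z":-0.1,"ax":0,"ay":0,"az":0}]' 1
python3 to.py .3990 .2101 .12 -.033
```

```text
t: 27.45
eef_pos: [0.3964, 0.3291, 0.1295]
tool_rot: [-0.0, 0.712, 0.702, 0.001]
contact_force: [-1.0, -1.1, -0.2]
gripper_width: 1.0
grasp_force: 0.0
t 27.45 shift [-0.119   0.0043  0.0094] turn [ 0.0005 -0.001   0.0183] n 0.018287802520683384 at [0.3964 0.3291 0.1295] toolx [0.0147 0.9999 0.001 ]
```

```bash

python3 -m jog '[{"x":-0.04,"y":0.002,"z":0,"ax":0,"ay":0,"az":0.01},{"x":-0.08,"y":0.004,"z":0,"ax":0,"ay":0,"az":0.018},{"x":-0.119,"y":0.0043,"z":0.009,"ax":0,"ay":0,"az":0.018},{"x":-0.119,"y":0.0043,"z":0.009,"ax":0,"ay":0,"az":0.018},{"x":-0.119,"y":0.0043,"z":0.009,"ax":0,"ay":0,"az":0.018},{"x":-0.119,"y":0.0043,"z":0.009,"ax":0,"ay":0,"az":0.018}]'
python3 - <<'E'
from h import *
A=read_camera("scene");B=read_camera("top")
for n,im in(("scene",A),("top",B)):
    for col,z in(("blue",.044),("yellow",.063)):
        for u,c in blobs(n,im,col,BOX[n],60):
            r=rect(n,c,z);print(n,col,cast(n,u,z)[:2],np.round(r[1],1),round(r[2],1))
a=A[150:340,290:430,::-1];b=B[165:285,200:410,::-1]
a=cv2.resize(a,None,fx=2.8,fy=2.8,interpolation=2);b=cv2.resize(b,None,fx=1.9,fy=1.9,interpolation=2)
c=np.zeros((a.shape[0],a.shape[1]+b.shape[1],3),np.uint8);c[:,:a.shape[1]]=a;c[:b.shape[0],a.shape[1]:]=b;cv2.imwrite("pics/p7.png",c)
E
python3 to.py .3990 .2101 .036 -.033
```

```text
t: 28.05
eef_pos: [0.3987, 0.2105, 0.1196]
tool_rot: [0.0, 0.718, 0.696, -0.001]
contact_force: [0.2, 0.5, 0.7]
gripper_width: 0.999
grasp_force: 0.0
scene blue [0.38462244 0.29769278] [28.4 57.4] 17.7
scene blue [0.42653071 0.299359  ] [57.4 14.4] 89.9
scene yellow [0.40093186 0.20704404] [97.3 21.4] 89.2
top blue [0.38732985 0.32895595] [68.9 55.5] 89.3
t 28.15 shift [-0.0007  0.0002  0.0839] turn [-0.0002  0.0005  0.0019] n 0.001992505503423354 at [0.3989 0.2108 0.1199] toolx [ 0.0311  0.9995 -0.0005]
```

View pics/p7.png

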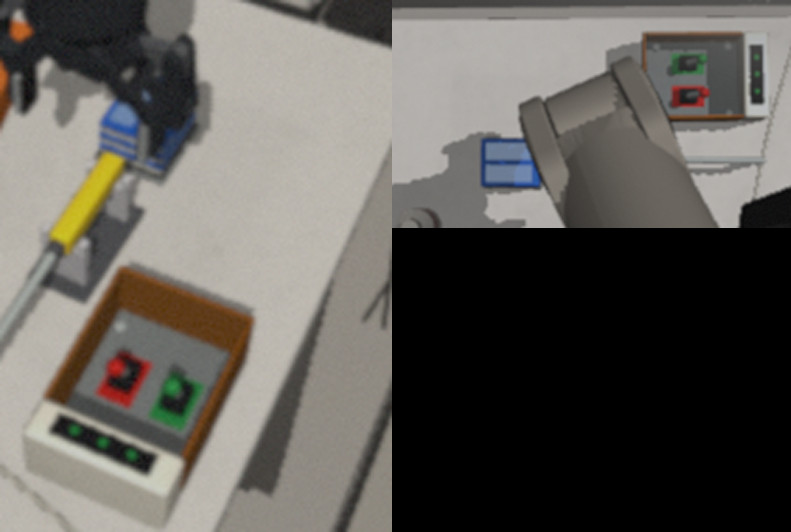

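```bash

python3 - <<'E'
from h import *
B=read_camera("top")
for u,c in blobs("top",B,"blue",BOX["top"],60):
    x,y,w,h=cv2.boundingRect(c);print(u,(x,y,w,h),cv2.contourArea(c),[np.round(cast("top",p,.044)[:2],4) for p in((x,y+h/2),(x+w/2,y),(x+w/2,y+h))])
print(proj("top",(.3965,.3288,.044)), proj("top",(.4245,.3288,.044)),proj("top",(.3685,.3288,.044)))
cv2.imwrite("pics/p8.png",cv2.resize(B[220:290,220:320,::-1],None,fx=6,fy=6,interpolation=2))
E
```

```text
[261.0875     254.28106061] (247, 238, 32, 26) 440.0 [array([0.395 , 0.3601]), array([0.4234, 0.3246]), array([0.3657, 0.3249])]
[261.17021656 250.14073913] [261.11464799 237.54960259] [261.22595456 262.77026518]
```

View pics/p8.png

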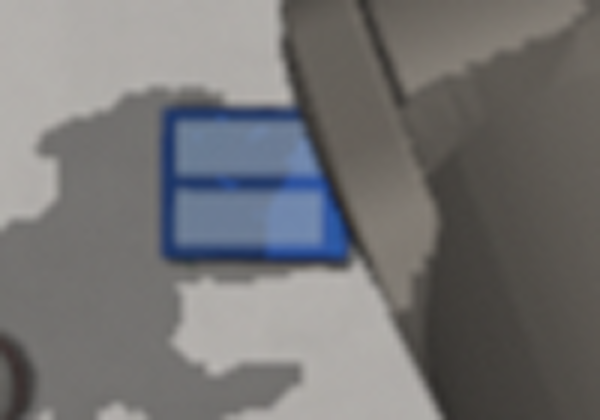

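```bash

python3 -m jog '[{"x":-0.0005,"y":0.0002,"z":0.025,"ax":0,"ay":0,"az":0.002},{"x":-0.0005,"y":0.0002,"z":0.06,"ax":0,"ay":0,"az":0.002},{"x":-0.0005,"y":0.0002,"z":0.08,"ax":0,"ay":0,"az":0.002},{"x":-0.0005,"y":0.0002,"z":0.084,"ax":0,"ay":0,"az":0.002},{"x":-0.0005,"y":0.0002,"z":0.084,"ax":0,"ay":0,"az":0.002},{"x":-0.0005,"y":0.0002,"z":0.084,"ax":0,"ay":0,"az":0.002}]' | sed -n 2,4p
python3 -m jog '[{"x":0.0,"y":0,"z":0,"ax":0,"ay":0,"az":0},{"x":0.0,"y":0,"z":0,"ax":0,"ay":0,"az":0},{"x":0.0,"y":0,"z":0,"ax":0,"ay":0,"az":0},{"x":0.0,"y":0,"z":0,"ax":0,"ay":0,"az":0},{"x":0.0,"y":0,"z":0,"ax":0,"ay":0,"az":0},{"x":0.0,"y":0,"z":0,"ax":0,"ay":0,"az":0},{"x":0.0,"y":0,"z":0,"ax":0,"ay":0,"az":0},{"x":0.0,"y":0,"z":0,"ax":0,"ay":0,"az":0},{"x":0.0,"y":0,"z":0,"ax":0,"ay":0,"az":0},{"x":0.0,"y":0,"z":0,"ax":0,"ay":0,"az":0}]' 0 70
python3 -m jog '[{"x":0.0,"y":0,"z":-0.02,"ax":0,"ay":0,"az":0},{"x":0.0,"y":0,"z":-0.05,"ax":0,"ay":0,"az":0},{"x":0.0,"y":0,"z":-0.09,"ax":0,"ay":0,"az":0},{"x":0.0,"y":0,"z":-0.11,"ax":0,"ay":0,"az":0},{"x":0.0,"y":0,"z":-0.11,"ax":0,"ay":0,"az":0},{"x":0.0,"y":0,"z":-0.11,"ax":0,"ay":0,"az":0}]'
python3 to.py .5165 .2500 .145 -.012
```

```text
eef_pos: [0.3997, 0.2097, 0.0369]
tool_rot: [0.0, 0.719, 0.695, 0.001]
contact_force: [0.3, 1.2, 0.4]
t: 29.8
eef_pos: [0.3992, 0.2093, 0.0365]
tool_rot: [-0.0, 0.719, 0.695, 0.0]
contact_force: [-1.6, -0.8, 5.6]
gripper_width: 0.2
grasp_force: 68.2
t: 30.4
eef_pos: [0.3986, 0.2092, 0.1458]
tool_rot: [-0.0, 0.719, 0.695, -0.0]
contact_force: [-1.1, 0.3, -2.8]
gripper_width: 0.199
grasp_force: 68.8
t 30.4 shift [0.0448 0.1164 0.0007] turn [-0.0004  0.     -0.0226] n 0.022615792499638444 at [0.3986 0.2092 0.1458] toolx [ 0.0346  0.9994 -0.    ]
```

```bash

python3 -m jog '[{"x":0.012,"y":0.035,"z":0,"ax":0,"ay":0,"az":-0.01},{"x":0.025,"y":0.075,"z":0,"ax":0,"ay":0,"az":-0.02},{"x":0.04,"y":0.105,"z":0,"ax":0,"ay":0,"az":-0.0226},{"x":0.0448,"y":0.1164,"z":0,"ax":0,"ay":0,"az":-0.0226},{"x":0.0448,"y":0.1164,"z":0,"ax":0,"ay":0,"az":-0.0226},{"x":0.0448,"y":0.1164,"z":0,"ax":0,"ay":0,"az":-0.0226},{"x":0.0448,"y":0.1164,"z":0,"ax":0,"ay":0,"az":-0.0226},{"x":0.0448,"y":0.1164,"z":0,"ax":0,"ay":0,"az":-0.0226}]'
python3 to.py .5165 .2500 .067 -.012
```

```text
t: 31.2
eef_pos: [0.5158, 0.2494, 0.1459]
tool_rot: [-0.0, 0.711, 0.703, -0.001]
contact_force: [-0.9, 0.0, -1.7]
gripper_width: 0.199
grasp_force: 68.9
t 31.2 shift [0.0006 0.0008 0.0789] turn [-0.0013  0.0005 -0.0004] n 0.001470434915598383 at [0.5158 0.2494 0.1459] toolx [ 0.0124  0.9999 -0.0005]
```

```bash

python3 -m jog '[{"x":0.0005,"y":0.0007,"z":0.02,"ax":-0.001,"ay":0,"az":0},{"x":0.0005,"y":0.0007,"z":0.04,"ax":-0.001,"ay":0,"az":0},{"x":0.0005,"y":0.0007,"z":0.06,"ax":-0.001,"ay":0,"az":0},{"x":0.0005,"y":0.0007,"z":0.072,"ax":-0.001,"ay":0,"az":0},{"x":0.0005,"y":0.0007,"z":0.079,"ax":-0.001,"ay":0,"az":0},{"x":0.0005,"y":0.0007,"z":0.079,"ax":-0.001,"ay":0,"az":0},{"x":0.0005,"y":0.0007,"z":0.079,"ax":-0.001,"ay":0,"az":0}]'
python3 - <<'E'
from h import *
A=read_camera("scene");B=read_camera("top")
a=A[190:340,290:400,::-1];b=B[170:260,280:410,::-1]
a=cv2.resize(a,None,fx=3.6,fy=3.6,interpolation=2);b=cv2.resize(b,None,fx=3,fy=3,interpolation=2)
c=np.zeros((540,790,3),np.uint8);c[:540,:396]=a;c[:270,400:]=b;cv2.imwrite("pics/p9.png",c)
E
python3 to.py .5165 .293 .067 -.012
```

```text
t: 31.9
eef_pos: [0.5181, 0.2504, 0.0677]
tool_rot: [0.001, 0.711, 0.703, 0.001]
contact_force: [-0.2, 0.3, -1.4]
gripper_width: 0.192
grasp_force: 68.9
t 32.0 shift [ 0.0424 -0.0023  0.0009] turn [ 0.0021 -0.0004 -0.0004] n 0.002160912253321307 at [0.5182 0.2506 0.0679] toolx [0.0124 0.9999 0.0004]
```

View pics/p9.png

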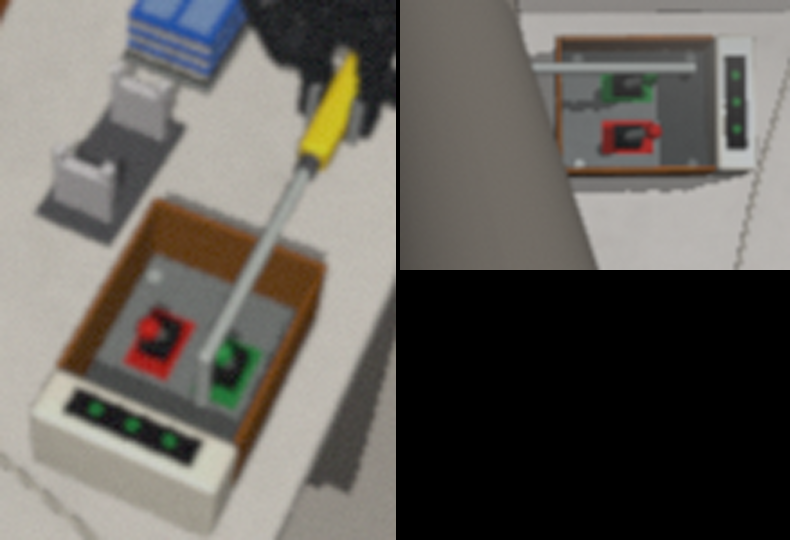

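```bash
python3 - <<'E'
from h import *
np.set_printoptions(precision=4,suppress=True)
s=lambda a,b:(290+a/3.6,190+b/3.6)
print("tip",cast("scene",s(205,403),.041),"bend top",cast("scene",s(207,353),.089),"shaft end top cam",cast("top",(280+294/3,170+68/3),.089),cast("top",(280+150/3,170+67/3),.089))
print("knob",cast("scene",s(224,352),.046),proj("scene",(.5145,.0982,.046)),s(224,352))
E
```

```text
tip [0.5191 0.0742 0.041 ] bend top [0.5176 0.0743 0.089 ] shaft end top cam [0.5156 0.072  0.089 ] [0.5172 0.1753 0.089 ]
knob [0.5167 0.103  0.046 ] [350.0904 289.3441] (352.22222222222223, 287.77777777777777)
```

```bash

python3 -m jog '[{"x":0.005,"y":-0.001,"z":0.001,"ax":0.002,"ay":0,"az":0},{"x":0.01,"y":-0.0015,"z":0.001,"ax":0.002,"ay":0,"az":0},{"x":0.016,"y":-0.0018,"z":0.001,"ax":0.002,"ay":0,"az":0},{"x":0.022,"y":-0.002,"z":0.001,"ax":0.002,"ay":0,"az":0},{"x":0.028,"y":-0.002,"z":0.001,"ax":0.002,"ay":0,"az":0},{"x":0.034,"y":-0.002,"z":0.001,"ax":0.002,"ay":0,"az":0},{"x":0.039,"y":-0.002,"z":0.001,"ax":0.002,"ay":0,"az":0},{"x":0.042,"y":-0.002,"z":0.001,"ax":0.002,"ay":0,"az":0},{"x":0.042,"y":-0.002,"z":0.001,"ax":0.002,"ay":0,"az":0},{"x":0.042,"y":-0.002,"z":0.001,"ax":0.002,"ay":0,"az":0}]'| sed -n 2,4p
python3 -m jog '[{"x":0.001,"y":0,"z":0,"ax":0,"ay":0,"az":0},{"x":0.002,"y":0,"z":0,"ax":0,"ay":0,"az":0},{"x":0.002,"y":0,"z":0,"ax":0,"ay":0,"az":0}]'| sed -n 2,4p
```

```text
eef_pos: [0.5162, 0.2926, 0.066]
tool_rot: [-0.0, 0.711, 0.703, -0.0]
contact_force: [-0.8, -0.3, -0.5]
eef_pos: [0.5162, 0.2942, 0.066]
tool_rot: [-0.0, 0.712, 0.703, -0.001]
contact_force: [-0.4, -0.3, -1.1]
```

```bash

python3 -m jog '[{"x":0.001,"y":0,"z":0,"ax":0,"ay":0,"az":0},{"x":0.001,"y":0,"z":0,"ax":0,"ay":0,"az":0},{"x":0.001,"y":0,"z":0,"ax":0,"ay":0,"az":0}]'| sed -n 2,4p
```

```text
eef_pos: [0.5162, 0.2952, 0.066]
tool_rot: [-0.0, 0.712, 0.703, -0.001]
contact_force: [0.3, -1.6, -1.9]
```

```bash

python3 -m jog '[{"x":0.001,"y":0,"z":0,"ax":0,"ay":0,"az":0},{"x":0.002,"y":0,"z":0,"ax":0,"ay":0,"az":0},{"x":0.002,"y":0,"z":0,"ax":0,"ay":0,"az":0}]'| sed -n 2,4p
python3 -m jog '[{"x":0.001,"y":0,"z":0,"ax":0,"ay":0,"az":0},{"x":0.001,"y":0,"z":0,"ax":0,"ay":0,"az":0}]'| sed -n 2,4p
python3 - <<'E'
from h import *
A=read_camera("scene");B=read_camera("top")
a=A[190:340,290:400,::-1];b=B[170:260,280:410,::-1]
a=cv2.resize(a,None,fx=3.6,fy=3.6,interpolation=2);b=cv2.resize(b,None,fx=3,fy=3,interpolation=2)
c=np.zeros((540,790,3),np.uint8);c[:540,:396]=a;c[:270,400:]=b;cv2.imwrite("pics/p10.png",c)
E
```

```text
eef_pos: [0.5162, 0.2973, 0.066]
tool_rot: [-0.0, 0.711, 0.703, -0.001]
contact_force: [-0.5, -1.0, -1.7]
eef_pos: [0.5162, 0.2975, 0.0659]
tool_rot: [0.0, 0.712, 0.703, -0.001]
contact_force: [0.3, -3.8, -1.5]
```

View pics/p10.png

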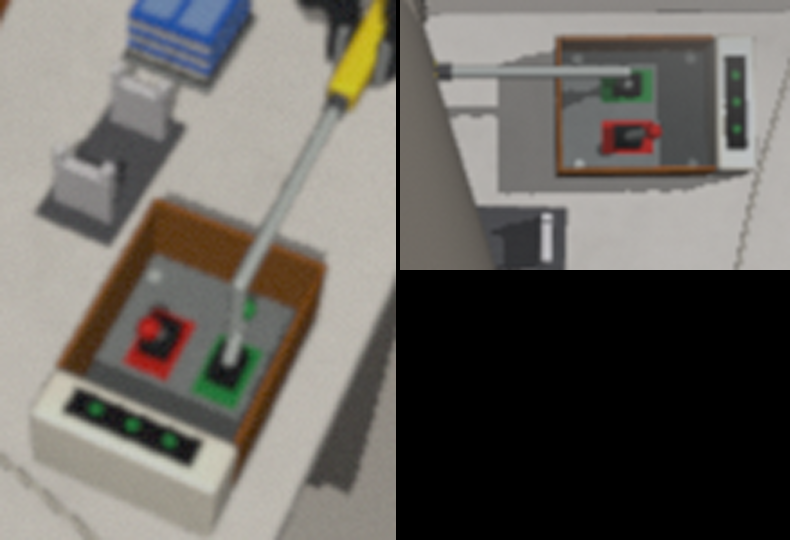

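```bash

python3 -m jog '[{"x":0.001,"y":0,"z":0,"ax":0,"ay":0,"az":0},{"x":0.0015,"y":0,"z":0,"ax":0,"ay":0,"az":0},{"x":0.0015,"y":0,"z":0,"ax":0,"ay":0,"az":0},{"x":0.0015,"y":0,"z":0,"ax":0,"ay":0,"az":0}]'| sed -n 2,4p
python3 -m jog '[{"x":-0.01,"y":0,"z":0,"ax":0,"ay":0,"az":0},{"x":-0.025,"y":0,"z":0,"ax":0,"ay":0,"az":0},{"x":-0.025,"y":0,"z":-0.02,"ax":0,"ay":0,"az":0},{"x":-0.025,"y":0,"z":-0.05,"ax":0,"ay":0,"az":0},{"x":-0.025,"y":0,"z":-0.05,"ax":0,"ay":0,"az":0},{"x":-0.025,"y":0,"z":-0.05,"ax":0,"ay":0,"az":0}]'
python3 to.py .4755 .2500 .115 -.012
```

```text
eef_pos: [0.5162, 0.2978, 0.0656]
tool_rot: [0.0, 0.712, 0.702, -0.002]
contact_force: [-0.5, -7.4, -1.3]
t: 35.2
eef_pos: [0.5164, 0.275, 0.1167]
tool_rot: [-0.0, 0.712, 0.703, 0.001]
contact_force: [0.2, -0.3, -1.8]
gripper_width: 0.193
grasp_force: 68.9
t 35.2 shift [-0.0255 -0.0406  0.0017] turn [ 0.0001 -0.0015 -0.0006] n 0.0015809837731077516 at [0.5164 0.275  0.1167] toolx [0.0126 0.9999 0.0015]
```

```bash

python3 -m jog '[{"x":-0.012,"y":-0.02,"z":0,"ax":0,"ay":0,"az":0},{"x":-0.0255,"y":-0.04,"z":0,"ax":0,"ay":-0.001,"az":0},{"x":-0.0255,"y":-0.04,"z":0,"ax":0,"ay":-0.001,"az":0},{"x":-0.0255,"y":-0.04,"z":0.02,"ax":0,"ay":-0.001,"az":0},{"x":-0.0255,"y":-0.04,"z":0.04,"ax":0,"ay":-0.001,"az":0},{"x":-0.0255,"y":-0.04,"z":0.05,"ax":0,"ay":-0.001,"az":0},{"x":-0.0255,"y":-0.04,"z":0.05,"ax":0,"ay":-0.001,"az":0},{"x":-0.0255,"y":-0.04,"z":0.05,"ax":0,"ay":-0.001,"az":0}]'
python3 to.py .476 .296 .066 -.012
```

```text
t: 36.0
eef_pos: [0.4759, 0.2498, 0.0661]
tool_rot: [0.0, 0.712, 0.703, -0.001]
contact_force: [0.1, -0.4, -1.5]
gripper_width: 0.199
grasp_force: 69.0
t 36.0 shift [ 0.0462 -0.0005  0.    ] turn [-0.0012  0.0017 -0.0006] n 0.0021816022853302255 at [0.4759 0.2498 0.0661] toolx [ 0.0126  0.9999 -0.0017]
```

```bash

python3 -m jog '[{"x":0.005,"y":0,"z":0,"ax":0,"ay":0,"az":0},{"x":0.01,"y":0,"z":0,"ax":0,"ay":0,"az":0},{"x":0.016,"y":0,"z":0,"ax":0,"ay":0,"az":0},{"x":0.022,"y":0,"z":0,"ax":0,"ay":0,"az":0},{"x":0.028,"y":0,"z":0,"ax":0,"ay":0,"az":0},{"x":0.034,"y":0,"z":0,"ax":0,"ay":0,"az":0},{"x":0.039,"y":0,"z":0,"ax":0,"ay":0,"az":0},{"x":0.043,"y":0,"z":0,"ax":0,"ay":0,"az":0},{"x":0.046,"y":0,"z":0,"ax":0,"ay":0,"az":0},{"x":0.046,"y":0,"z":0,"ax":0,"ay":0,"az":0},{"x":0.046,"y":0,"z":0,"ax":0,"ay":0,"az":0}]'| sed -n 2,4p
python3 -m jog '[{"x":0.001,"y":0,"z":0,"ax":0,"ay":0,"az":0},{"x":0.0015,"y":0,"z":0,"ax":0,"ay":0,"az":0},{"x":0.0015,"y":0,"z":0,"ax":0,"ay":0,"az":0}]'| sed -n 2,4p
```

```text
eef_pos: [0.4763, 0.2961, 0.0661]
tool_rot: [0.0, 0.711, 0.703, -0.001]
contact_force: [-0.4, -0.5, -0.5]
eef_pos: [0.4763, 0.2971, 0.0661]
tool_rot: [0.0, 0.712, 0.703, -0.001]
contact_force: [-0.1, -0.8, -1.3]
```

```bash

python3 -m jog '[{"x":0.001,"y":0,"z":0,"ax":0,"ay":0,"az":0},{"x":0.001,"y":0,"z":0,"ax":0,"ay":0,"az":0},{"x":0.001,"y":0,"z":0,"ax":0,"ay":0,"az":0}]'| sed -n 2,4p
```

```text
eef_pos: [0.4762, 0.2975, 0.0659]
tool_rot: [0.0, 0.712, 0.703, -0.001]
contact_force: [-0.1, -4.3, -2.7]
```

Reaching the stop; a bit more, then back off, up, and check.

```bash

python3 -m jog '[{"x":0.001,"y":0,"z":0,"ax":0,"ay":0,"az":0},{"x":0.0015,"y":0,"z":0,"ax":0,"ay":0,"az":0},{"x":0.0015,"y":0,"z":0,"ax":0,"ay":0,"az":0},{"x":0.0015,"y":0,"z":0,"ax":0,"ay":0,"az":0}]'| sed -n 2,4p
python3 -m jog '[{"x":-0.01,"y":0,"z":0,"ax":0,"ay":0,"az":0},{"x":-0.025,"y":0,"z":0,"ax":0,"ay":0,"az":0},{"x":-0.025,"y":0,"z":-0.02,"ax":0,"ay":0,"az":0},{"x":-0.025,"y":0,"z":-0.06,"ax":0,"ay":0,"az":0},{"x":-0.025,"y":0,"z":-0.08,"ax":0,"ay":0,"az":0},{"x":-0.025,"y":0,"z":-0.08,"ax":0,"ay":0,"az":0},{"x":-0.025,"y":0,"z":-0.08,"ax":0,"ay":0,"az":0}]'
python3 - <<'E'
from h import *
A=read_camera("scene");B=read_camera("top")
a=A[190:340,290:400,::-1];b=B[170:260,280:410,::-1]
a=cv2.resize(a,None,fx=3.6,fy=3.6,interpolation=2);b=cv2.resize(b,None,fx=3,fy=3,interpolation=2)
c=np.zeros((540,790,3),np.uint8);c[:540,:396]=a;c[:270,400:]=b;cv2.imwrite("pics/p11.png",c)
E
python3 to.py .3990 .2093 .145 -.0345
```

```text
eef_pos: [0.4761, 0.2978, 0.0656]
tool_rot: [0.001, 0.712, 0.702, -0.002]
contact_force: [-0.5, -6.4, -2.3]
t: 38.8
eef_pos: [0.476, 0.2747, 0.1462]
tool_rot: [-0.0, 0.712, 0.703, -0.0]
contact_force: [0.2, -0.3, -2.1]
gripper_width: 0.196
grasp_force: 68.9
t 38.9 shift [-0.066  -0.0754  0.0004] turn [-0.0028  0.0024  0.0221] n 0.02240372595299648 at [0.4752 0.2744 0.145 ] toolx [ 0.0124  0.9999 -0.0023]
```

View pics/p11.png

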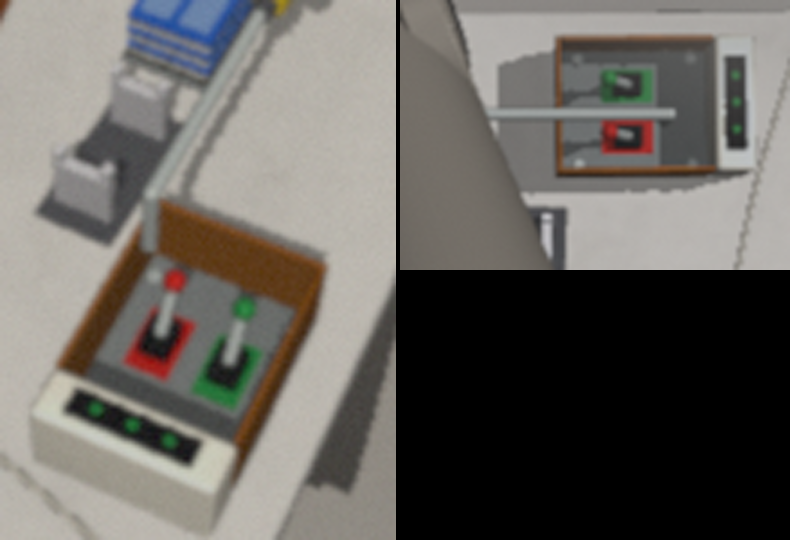

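Both levers lean to the front wall, as red did at the start (red ball at (176,280) in the crop, as before). Return the rod.

```bash

python3 -m jog '[{"x":-0.022,"y":-0.025,"z":0,"ax":0,"ay":0,"az":0.01},{"x":-0.045,"y":-0.05,"z":0,"ax":-0.001,"ay":0.001,"az":0.02},{"x":-0.06,"y":-0.07,"z":0,"ax":-0.001,"ay":0.001,"az":0.022},{"x":-0.066,"y":-0.0754,"z":0,"ax":-0.001,"ay":0.001,"az":0.022},{"x":-0.066,"y":-0.0754,"z":0,"ax":-0.001,"ay":0.001,"az":0.022},{"x":-0.066,"y":-0.0754,"z":0,"ax":-0.001,"ay":0.001,"az":0.022},{"x":-0.066,"y":-0.0754,"z":0,"ax":-0.001,"ay":0.001,"az":0.022},{"x":-0.066,"y":-0.0754,"z":0,"ax":-0.001,"ay":0.001,"az":0.022}]';  python3 to.py .3990 .2095 .038 -.0345
```

```text
t: 39.7
eef_pos: [0.4006, 0.2105, 0.1462]
tool_rot: [0.0, 0.719, 0.695, -0.0]
contact_force: [-0.4, -0.1, -1.4]
gripper_width: 0.201
grasp_force: 69.1
t 39.7 shift [-0.001  -0.0017  0.1082] turn [0.0005 0.0006 0.0004] n 0.000883403478412513 at [0.4006 0.2105 0.1462] toolx [ 0.0341  0.9994 -0.0006]
```

```bash

python3 -m jog '[{"x":-0.001,"y":-0.0015,"z":0.03,"ax":0,"ay":0.001,"az":0},{"x":-0.001,"y":-0.0015,"z":0.06,"ax":0,"ay":0.001,"az":0},{"x":-0.001,"y":-0.0015,"z":0.08,"ax":0,"ay":0.001,"az":0},{"x":-0.001,"y":-0.0015,"z":0.09,"ax":0,"ay":0.001,"az":0},{"x":-0.001,"y":-0.0015,"z":0.09,"ax":0,"ay":0.001,"az":0},{"x":-0.001,"y":-0.0015,"z":0.09,"ax":0,"ay":0.001,"az":0}]';  python3 to.py .3990 .2095 .037 -.0345
```

```text
t: 40.3
eef_pos: [0.399, 0.2092, 0.0568]
tool_rot: [-0.0, 0.719, 0.695, 0.001]
contact_force: [-0.3, 0.7, -0.7]
gripper_width: 0.198
grasp_force: 69.1
t 40.3 shift [0.0003 0.     0.0198] turn [ 0.0005 -0.0009 -0.0001] n 0.001050222189241597 at [0.399  0.2092 0.0568] toolx [0.0346 0.9994 0.0009]
```

```bash

python3 -m jog '[{"x":0,"y":0,"z":0.008,"ax":0,"ay":0,"az":0},{"x":0,"y":0,"z":0.014,"ax":0,"ay":0,"az":0},{"x":0,"y":0,"z":0.018,"ax":0,"ay":0,"az":0},{"x":0,"y":0,"z":0.02,"ax":0,"ay":0,"az":0},{"x":0,"y":0,"z":0.02,"ax":0,"ay":0,"az":0}]'| sed -n 2,4p
python3 -m jog '[{"x":0,"y":0,"z":0.0005,"ax":0,"ay":0,"az":0},{"x":0,"y":0,"z":0.0005,"ax":0,"ay":0,"az":0}]'| sed -n 2,4p
```

```text
eef_pos: [0.3981, 0.2089, 0.0365]
tool_rot: [-0.001, 0.719, 0.695, -0.0]
contact_force: [-2.4, -0.5, 4.4]
eef_pos: [0.3981, 0.2089, 0.0365]
tool_rot: [-0.001, 0.719, 0.695, 0.0]
contact_force: [-4.7, -1.9, 12.9]
```

```bash

python3 -m jog '[{"x":0,"y":0,"z":-0.0005,"ax":0,"ay":0,"az":0},{"x":0,"y":0,"z":-0.0005,"ax":0,"ay":0,"az":0},{"x":0,"y":0,"z":-0.0005,"ax":0,"ay":0,"az":0},{"x":0,"y":0,"z":-0.0005,"ax":0,"ay":0,"az":0},{"x":0,"y":0,"z":-0.0005,"ax":0,"ay":0,"az":0},{"x":0,"y":0,"z":-0.03,"ax":0,"ay":0,"az":0},{"x":0,"y":0,"z":-0.07,"ax":0,"ay":0,"az":0},{"x":0,"y":0,"z":-0.12,"ax":0,"ay":0,"az":0},{"x":0,"y":0,"z":-0.17,"ax":0,"ay":0,"az":0},{"x":0,"y":0,"z":-0.18,"ax":0,"ay":0,"az":0}]' 1
python3 -m jog '[{"x":0.04,"y":0,"z":0,"ax":0,"ay":0,"az":0},{"x":0.09,"y":0,"z":0,"ax":0,"ay":0,"az":0},{"x":0.14,"y":0,"z":0,"ax":0,"ay":0,"az":0},{"x":0.19,"y":0,"z":0,"ax":0,"ay":0,"az":0},{"x":0.24,"y":0,"z":0,"ax":0,"ay":0,"az":0},{"x":0.29,"y":0,"z":0,"ax":0,"ay":0,"az":0},{"x":0.32,"y":0,"z":0,"ax":0,"ay":0,"az":0},{"x":0.32,"y":0,"z":0,"ax":0,"ay":0,"az":0},{"x":0.32,"y":0,"z":0,"ax":0,"ay":0,"az":0}]'
python3 - <<'E'
from h import *
A=read_camera("scene");B=read_camera("top")
for n,im in(("scene",A),("top",B)):
    for col,z in(("blue",.044),("yellow",.063)):
        for u,c in blobs(n,im,col,BOX[n],60):
            r=rect(n,c,z);print(n,col,cast(n,u,z)[:2],np.round(r[0],1),np.round(r[1],1),round(r[2],1))
a=A[120:340,270:430,::-1];b=B[165:315,185:410,::-1]
a=cv2.resize(a,None,fx=2.5,fy=2.5,interpolation=2);b=cv2.resize(b,None,fx=1.75,fy=1.75,interpolation=2)
c=np.zeros((a.shape[0],a.shape[1]+b.shape[1],3),np.uint8);c[:,:a.shape[1]]=a;c[:b.shape[0],a.shape[1]:]=b;cv2.imwrite("pics/p12.png",c)
E
```

```text
t: 42.0
eef_pos: [0.4009, 0.2101, 0.2206]
tool_rot: [-0.0, 0.719, 0.695, 0.004]
contact_force: [1.5, 0.5, 0.0]
gripper_width: 1.002
grasp_force: 0.0
t: 42.9
eef_pos: [0.409, 0.5282, 0.2145]
tool_rot: [0.0, 0.719, 0.695, -0.001]
contact_force: [0.2, -0.1, 1.3]
gripper_width: 0.995
grasp_force: 0.0
scene blue [0.40092733 0.31608226] [400.6 317.4] [86.9 64.3] 88.6
scene yellow [0.40094074 0.2068175 ] [400.9 207. ] [96.7 21. ] 89.2
top blue [0.39589428 0.32685093] [395.7 327. ] [66.7 55.5] 89.3
top yellow [0.39887041 0.2141158 ] [399.1 212.3] [89.6 17.5] 89.3
```

View pics/p12.png

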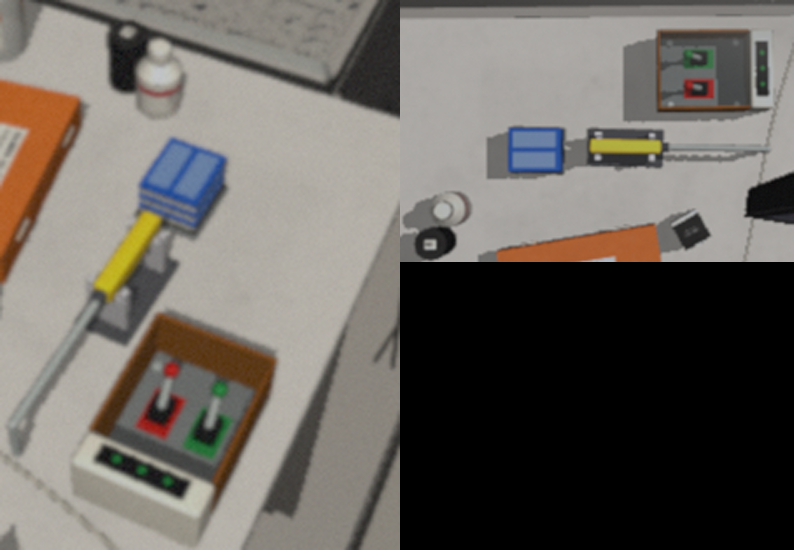

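```bash
python3 -c "
from station import *
print(hand_in())"
```

```text
the job is handed in; nothing more can be done
None
```

The job is handed in, though the hand-in returned no score: in the last pictures the three trays are piled squarely on the pad, green then red is pulled over to the front wall, the rod is back in its stand, and neither bystander was touched.

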